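# Book oil filters out over the counter scale

## Task

Book out the oil filters that stand on the mat: first turn the bay dial until its white pointer stands at the red marker and leave it there; then take the filters one at a time in the order green, white, blue, orange (not every colour is there each time), stand each upright and alone in the middle of the weighing plate, press the red tally plunger fully down to its stop and hold it there a moment, then stand the filter upright on the floor of the grey issue crate. Never press the plunger right down with the plate empty, and leave the carton and the rubber ring alone.

Things in the scene. Friction and masses are not known exactly. Their poses are not given: they have to be found in the camera images.
- scale: check-weighing station, fixed, turned a little about z: grey base 240 x 280 mm (x, y), origin at the middle of its underside. At its -y side the steel weighing plate, 130 x 130 mm, top 24 mm above the table; at its +y side a blue control housing 230 x 120 mm, top 62 mm above the table, with the bay dial (nearer the robot) and the tally plunger (farther)
- plate_center (a point): middle of the weighing plate's top face (marked by a dark ring of 72 mm), at the level a filter's underside rests on
- dial (a joint): angle of the bay dial (rad), 0 to 4.0, growing as it is turned clockwise seen from above; it stays where it is left
- dial_grip (a point): on the dial's vertical axis at the height to grip: the dial is a black disc of 64 mm with a black bar grip on it, 56 mm long, 14 mm thick, 32 mm high (its foot 23 mm below and its top 9 mm above this point); the bar lies along the line from here to dial_tip
- dial_tip (a point): outer end of the white pointer that sticks out of one side of the dial (a white line on top of the bar points the same way), 42 mm out from the dial's axis, turns with the dial
- marker_tip (a point): inner end of the red marker clip on the black scale (white ticks) round the dial, 42 mm out from the dial's axis; it stays put; when the dial is set, dial_tip coincides with it. It lies 0.6 to 2.6 rad clockwise of the pointer's start
- plunger (a joint): how far the spring tally plunger is pressed (m): 0 up, 0.018 at its stop; needs about 9 N at the stop and springs back up when let go
- plunger_top (a point): centre of the top of the plunger's red round head (42 mm in diameter), 115 mm above the table when up, 97 mm when fully down
- filter_green: spin-on oil filter whose can is green: upright cylinder 60 mm in diameter, 74 mm tall, 0.3 kg, dark steel foot and a white paper band; origin at the centre of its underside, z up along its axis. Absent (None) in some runs; starts standing on the table to the robot's right
- filter_white: spin-on oil filter whose can is white: upright cylinder 60 mm in diameter, 74 mm tall, 0.3 kg, dark steel foot and a white paper band; origin at the centre of its underside, z up along its axis. Absent (None) in some runs; starts standing on the table to the robot's right
- filter_blue: spin-on oil filter whose can is blue: upright cylinder 60 mm in diameter, 74 mm tall, 0.3 kg, dark steel foot and a white paper band; origin at the centre of its underside, z up along its axis. Absent (None) in some runs; starts standing on the table to the robot's right
- filter_orange: spin-on oil filter whose can is orange: upright cylinder 60 mm in diameter, 74 mm tall, 0.3 kg, dark steel foot and a white paper band; origin at the centre of its underside, z up along its axis. Absent (None) in some runs; starts standing on the table to the robot's right
- crate: low open grey issue crate, fixed, to the robot's left: outside 300 x 140 x 42 mm (x, y, z), walls and floor 5 mm; origin at the centre of its underside
- crate_in (a point): centre of the crate's inner floor, 5 mm above the table; axes as the crate's, x along its length
- carton: bystander: brown cardboard carton 90 x 110 x 70 mm, origin at the centre of its underside; leave alone
- gasket_ring: bystander: black rubber ring lying flat, 84 mm outside, 18 mm high, origin at the centre of its underside; leave alone
There are look-alikes about, which are no part of the job. There is more than one size of the filter_orange; the one meant has the size given above.

How it is judged:
By the outcome, as a careful person would: the job done as asked, in the order asked, and still so for the second after the job is handed in, with the robot touching nothing.
Of filter_green, filter_white, filter_blue, filter_orange only 2 to 3 are there at a start; the rules pass over those that are not, and their reading is None.
At some moment in a run one of filter_green, filter_white, filter_blue, filter_orange may be knocked a few centimetres aside while the robot is not near it.
It also fails if it takes over 210 s, if anything falls off the work surface, if the arm or the gripper's body presses on something with over 40 N, if the wrist force passes 120 N, or if a joint passes its speed limit or range.

## Robot

A 6-joint arm with a two-finger parallel gripper is mounted at the origin on the work surface. World frame = base frame: x ahead of the robot, y to its left, z up, the work surface at z = 0. Lengths are in m, angles in rad, forces in N, time in s.
With the tool pointing down it reaches from about 0.3 to 0.875 m from the base axis. Payload 6.4 kg.
Tool frame: the origin (TCP) lies midway between the tips of the shut fingers; the grasp point (between the pads) lies 19 mm behind it; x points along the fingers, y is the direction in which the jaws open and shut, and the axes are right-handed (so a half turn about x gives the same grasp; the last joint's range is limited). The gripper opens to 85 mm and grips with 20 to 120 N. Pads are 22 mm wide; open, the fingers measure 114 mm over their backs; the gripper's body (76 mm by 85 mm) begins 54 mm behind the grasp point. The pads swing forward as they close: fully open they stand 13 mm farther back than shut.
Start: joints at [1.083, 0.181, 1.607, -0, 1.354, -0.206], TCP at [0.16, 0.552, 0.231] pointing down, gripper open.
Joint ranges: [-2.99, 2.99], [-0.89, 2.07], [0.3, 2.58], [-1.14, 4.28], [0, 2.63], [-3.12, 3.12]. Speed limits (rad/s): [2.57, 2.57, 3.01, 3.14, 3.14, 3.14].

## Interface

Orientations are given as a unit quaternion [w, x, y, z].
In Python, from bench import ctrl gives the robot as it stands.
- The arm moves only by the tool servo_tool, never from a script. Its argument "targets" is a list of rows, each a list of 7 numbers: the turn, a rotation vector about the tool's x, y, z in rad, then the shift along the tool's x, y, z in mm, then the opening, from -1 (shut) to 1 (fully open). A call has exactly 8 rows; each row is the pose to reach, as a shift and turn from the pose measured when the call began, along the tool's axes at that moment; what a row does not reach only later rows make up. A row lasts 1/8 s, in which the tool goes at most 62.5 mm and 10.7 degrees, less where a joint would pass 70% of its speed; a pose out of reach is approached as far as the arm can. A call with a gripper value outside its range is refused whole. The fingers move at their own pace and stop on an object; the grip force is fixed at half the most. Time passes only in rows, so rows that repeat a pose let the fingers close, or fill a call up. It gives the time, the measured TCP pose, the force and the opening at its end, in the units of the state.
- ctrl.get_obs(): the state, without advancing time (a new reading comes with each control period).
- ctrl.camera(name): name is "scene" or "top"; returns a dict with "pixels" (384x512x3 uint8, blue, green, red), "intrinsics" (3x3 intrinsics, pixels), "D" ([k1, k2, p1, p2, k3] as OpenCV has them; the pictures are not rectified), "R" (3x3) and "t" (3): a world point X has camera coordinates R X + t. Camera axes: x right, y down, z forward; pixel columns grow to the right and rows downward; lengths in m; the calibration is good to about 2 mm. A picture is of the moment at which its call begins. There is no depth.
- ctrl.hand_in(): hands the job in, once; it reports no verdict.
The state is a dict: "time_s": time; "q": joint angles; "dq": joint speeds; "joint_efforts": joint torques, N m; "eef_pos": TCP position; "eef_rot": TCP orientation; "wrist_force": force on the tool from outside, world axes, zero at the start; "torque": the same for the moment, N m; "opening": opening from 0.0 (shut) to 1.0 (fully open).
Only numpy, scipy, OpenCV 4.12 (cv2) and the standard library are available. Lean on these libraries where they do the work, as an engineer would, in place of code of your own. Each camera call takes 0.05 s, during which the arm holds its last target.

## Working session

There is one attempt and no reset: what is moved stays moved. The work goes in short steps, Python scripts to look and compute and a tool call to move; the robot and the scene stay as the last step left them, time stands still between calls to the robot, and variables do not carry over. Pictures are saved under pics/ and viewed, and the job is handed in when it is done.

Besides the shell and the picture viewer there is one more tool, called as name(argument=value, ...), one argument or row to a line, values as JSON. servo_tool: Moves the arm, as the interface text tells. Its arguments: {"type":"object","properties":{"targets":{"type":"array","items":{"type":"array","items":{"type":"number"}}}},"required":["targets"]}

```bash
ls; mkdir -p pics
python3 - <<'E'
from bench import ctrl
import cv2
o=ctrl.get_obs(); print(o)
for n in("scene","top"):
    c=ctrl.camera(n); cv2.imwrite(f"pics/{n}0.png",cv2.resize(c["pixels"],(800,600),interpolation=cv2.INTER_CUBIC)); print(n,c["intrinsics"],c["D"],c["R"],c["t"])
E
```

```text
pics
{'time_s': 0.0, 'q': array([ 1.08268942e+00,  1.81548017e-01,  1.60803974e+00,  2.03692984e-05,
        1.35382507e+00, -2.06298281e-01]), 'dq': array([ 8.36162274e-05,  7.85008201e-04,  3.19096279e-04,  8.42858825e-04,
       -9.94517563e-04,  5.31186534e-04]), 'joint_efforts': array([ 1.69606938e-03, -4.44873977e+01, -3.51338375e+01, -1.57006825e-04,
        9.23768501e-03, -1.35788221e-05]), 'eef_pos': array([0.1596039 , 0.55180607, 0.23036492]), 'eef_rot': array([ 0.69987284,  0.0987038 ,  0.70032401, -0.09990927]), 'wrist_force': array([0.19193399, 0.58260538, 0.27703618]), 'torque': array([ 0.02240423,  0.04220284, -0.04829896]), 'opening': 0.9984351394459525}
scene [[430.52089853   0.         254.67721417]
 [  0.         430.52089853 190.0832644 ]
 [  0.           0.           1.        ]] [0.01978385 0.         0.         0.         0.        ] [[ 0.72163263  0.69220321  0.0100534 ]
 [ 0.5358172  -0.54928458 -0.64123816]
 [-0.43834494  0.46812516 -0.76727606]] [-0.41265496 -0.27621527  1.62452051]
top [[437.78925563   0.         254.29963049]
 [  0.         437.78925563 189.56595469]
 [  0.           0.           1.        ]] [0.05262209 0.         0.         0.         0.        ] [[ 0.01095912 -0.99957351  0.02706835]
 [-0.98121791 -0.01596374 -0.19224094]
 [ 0.19259106 -0.02445316 -0.98097438]] [-0.04341721  0.61676667  1.00625139]
```

View pics/scene0.png

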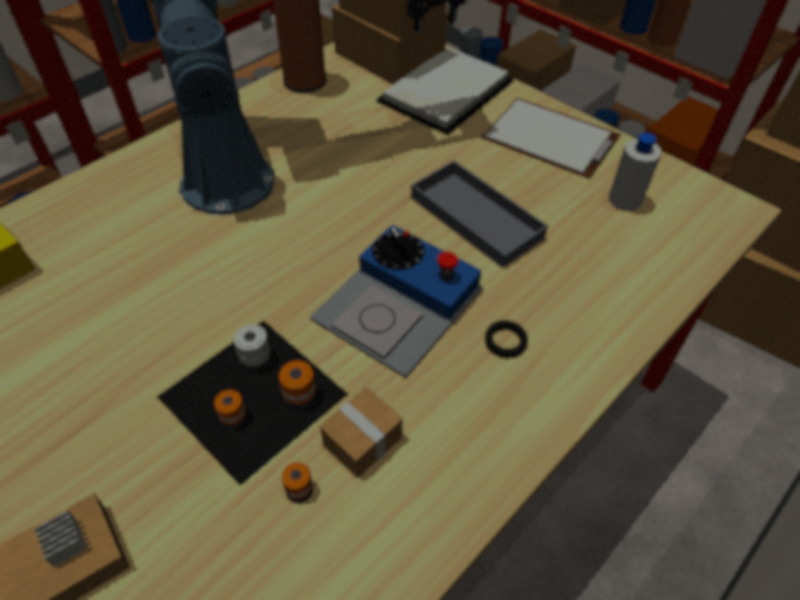

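View pics/top0.png

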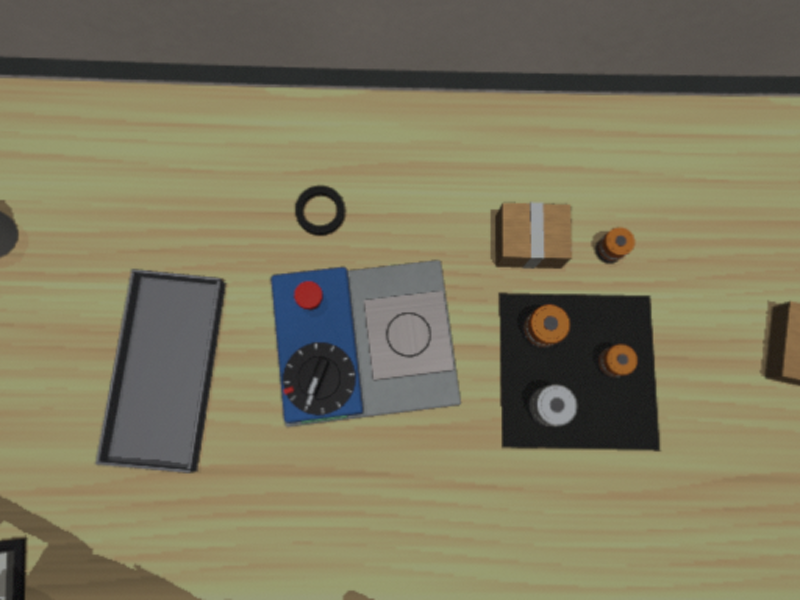

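Candidates in the top view (800x600): large orange (548,325), small orange on the mat (620,359), small orange off the mat (619,241), and one white (556,404). There is no green or blue one in the robot's area. I'll check the sizes in crops.

```bash
cat > h.py <<'E'
from bench import ctrl
import cv2, numpy as np
def cam(n): return ctrl.camera(n)
def proj(c,X):
    X=np.atleast_2d(np.array(X,float)); r,_=cv2.Rodrigues(c["R"])
    return cv2.projectPoints(X,r,np.array(c["t"]),np.array(c["intrinsics"]),np.array(c["D"]))[0][:,0]
def ray(c,uv,z):
    uv=np.array(uv,float).reshape(-1,1,2)
    n=cv2.undistortPoints(uv,np.array(c["intrinsics"]),np.array(c["D"]))[:,0]
    R=np.array(c["R"]);t=np.array(c["t"]); C=-R.T@t
    d=np.c_[n,np.ones(len(n))]@R
    s=(np.atleast_1d(z)-C[2])/d[:,2]
    return C+d*s[:,None]
def crop(c,u0,v0,u1,v1,k,name):
    im=cv2.resize(c["pixels"][v0:v1,u0:u1],None,fx=k,fy=k,interpolation=cv2.INTER_CUBIC)
    st=10
    for u in range((u0+st-1)//st*st,u1,st):
        cv2.line(im,(int((u-u0+.5)*k),0),(int((u-u0+.5)*k),6),(0,255,255),1)
        if u%20==0: cv2.putText(im,str(u),(int((u-u0+.5)*k)-10,18),0,.4,(0,255,255),1)
    for v in range((v0+st-1)//st*st,v1,st):
        cv2.line(im,(0,int((v-v0+.5)*k)),(6,int((v-v0+.5)*k)),(0,255,255),1)
        if v%20==0: cv2.putText(im,str(v),(8,int((v-v0+.5)*k)+4),0,.4,(0,255,255),1)
    cv2.imwrite("pics/"+name,im)
E
python3 - <<'E'
from h import *
c=cam("top")
crop(c,170,160,300,275,6,"t_scale.png")
crop(c,310,110,430,295,3,"t_filt0.png")
crop(c,315,185,425,280,7,"t_filt.png")
crop(c,55,165,185,310,4,"t_crate.png")
E
```

```text
(no output)
```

View pics/t_scale.png

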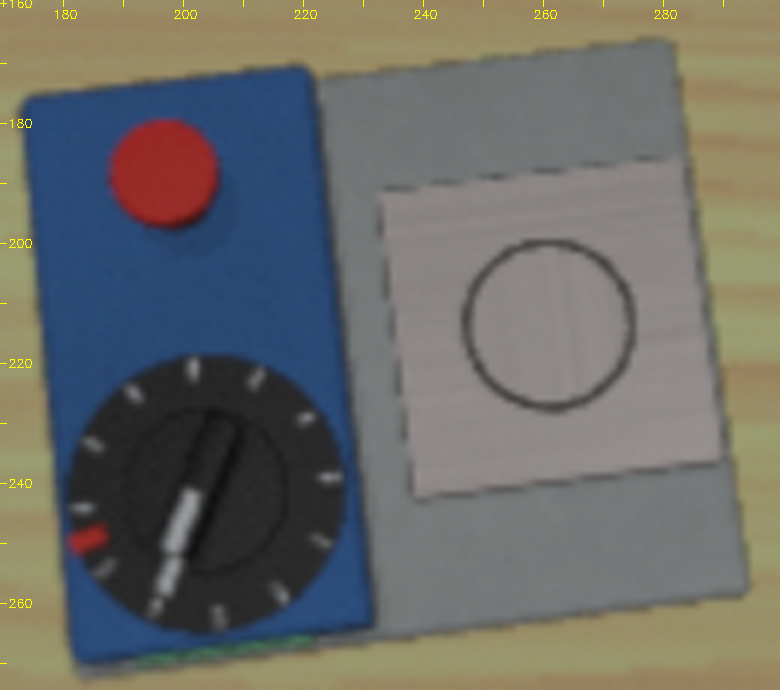

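View pics/t_filt.png

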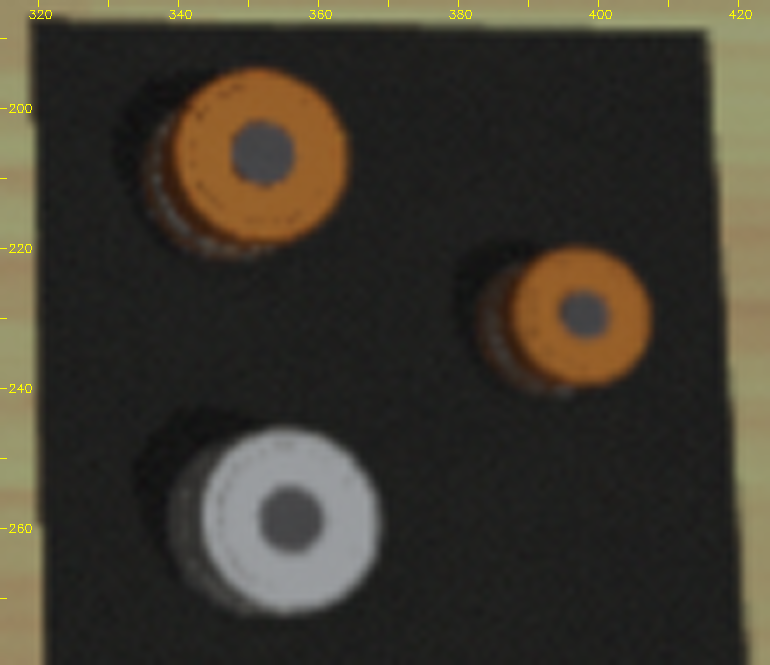

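View pics/t_crate.png

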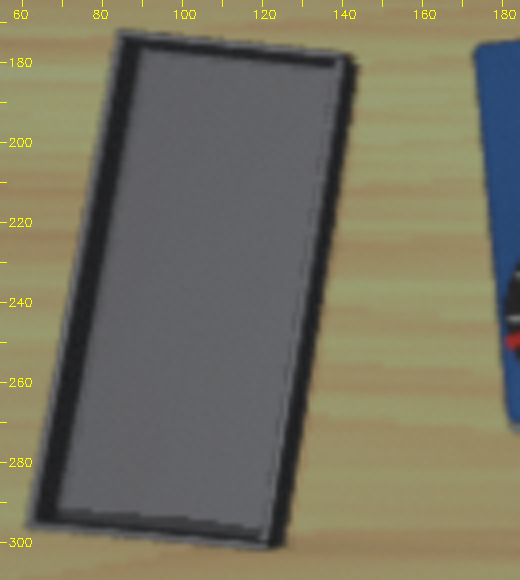

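Run:
```python
from h import *
c=cam("scene")
crop(c,225,140,312,205,9,"s_dial.png")
crop(c,195,200,305,250,7,"s_plate.png")
t=cam("top")
for n,uv,z in(("orange",(351.8,206.6),.074),("white",(356.1,258.8),.074),("osmall",(397.5,229.4),.06),("plate",(261,213.7),.024),("plunger",(196.8,188.3),.115),("scale_c",(204,241.7),.064)):
    print(n,ray(t,uv,z).round(4))
print("platecorners",ray(t,np.array([[380,192],[680,158],[720,462],[414,497]])/6+[169.5,159.5],.024).round(4))
print("base right corners",ray(t,np.array([[672,40],[748,595]])/6+[169.5,159.5],.012).round(4))
print("crate top out",ray(t,np.array([[120,30],[356,60],[285,547],[28,525]])/4+[54.5,164.5],.042).round(4))
print("crate floor",ray(t,np.array([[140,47],[335,67],[268,528],[60,508]])/4+[54.5,164.5],.005).round(4))
```

```text
orange [[ 0.5769 -0.2687  0.074 ]]
white [[ 0.4536 -0.2746  0.074 ]]
osmall [[ 0.5255 -0.3802  0.06  ]]
plate [[ 0.5634 -0.0533  0.024 ]]
plunger [[0.6074 0.0987 0.115 ]]
scale_c [[0.4892 0.0825 0.064 ]]
platecorners [[ 0.6186  0.018   0.024 ]
 [ 0.6353 -0.108   0.024 ]
 [ 0.5076 -0.1243  0.024 ]
 [ 0.4916  0.0015  0.024 ]]
base right corners [[ 0.6895 -0.1058  0.012 ]
 [ 0.4542 -0.1368  0.012 ]]
crate top out [[0.6581 0.3817 0.042 ]
 [0.6418 0.238  0.042 ]
 [0.3513 0.2607 0.042 ]
 [0.3636 0.4075 0.042 ]]
crate floor [[0.6558 0.3819 0.005 ]
 [0.645  0.2595 0.005 ]
 [0.3603 0.281  0.005 ]
 [0.3717 0.4044 0.005 ]]
```

View pics/s_dial.png

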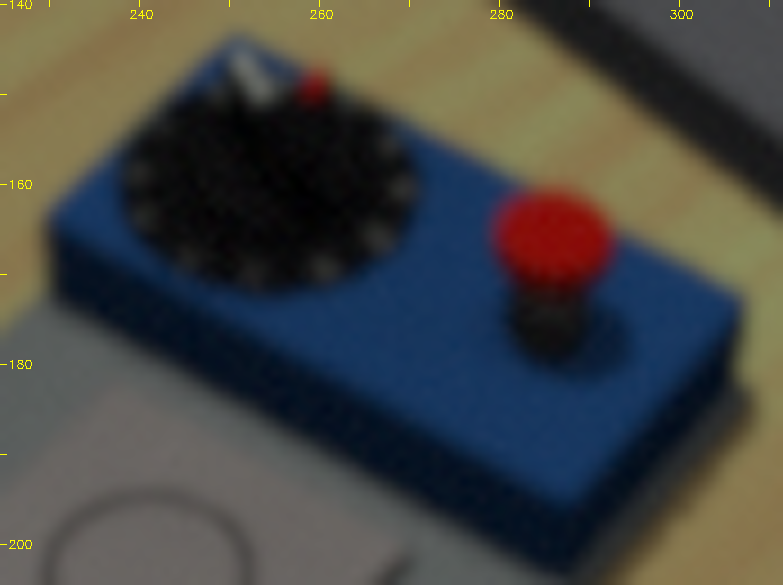

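View pics/s_plate.png

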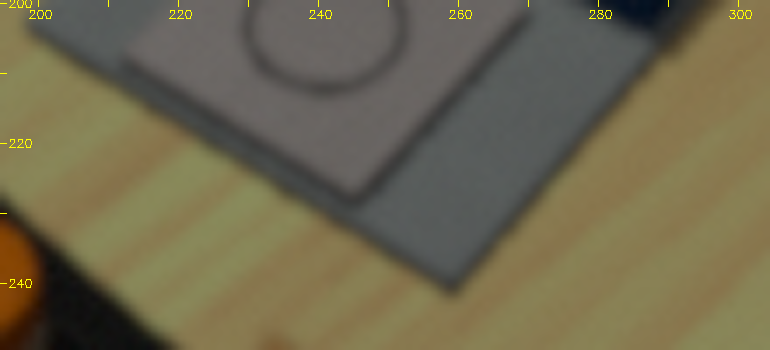

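```bash
python3 - <<'E'
from h import *
t=cam("top"); s=cam("scene")
ax=np.array([.489,.0825])
print("C",-t["R"].T@t["t"],-s["R"].T@s["t"])
for z in (.062,.07,.08,.09,.1,.11,.12):
    p=np.r_[ax,z]; print(z,(proj(t,p)-[169.5,159.5])*6,proj(s,p))
for z in(.07,.08,.09): print(z,ray(t,np.array([[163,597],[178,555],[108,537],[75,550]])/6+[169.5,159.5],z).round(4))
for z in(.09,.1,.11): print(z,ray(t,np.array([[192,490],[172,555]])/6+[169.5,159.5],z).round(4))
# scene triangulation
def tri(a,b):
    f=lambda c,uv:cv2.undistortPoints(np.array(uv,float).reshape(1,1,2),c["intrinsics"],c["D"]).reshape(2,1)
    X=cv2.triangulatePoints(np.c_[t["R"],t["t"]],np.c_[s["R"],s["t"]],f(t,a),f(s,b)); return (X[:3]/X[3]).ravel().round(4)
print(tri(np.array([163,597])/6+[169.5,159.5],(250.7,145.5)),tri(np.array([192,490])/6+[169.5,159.5],(254.5,151)))
print("marker",tri(np.array([90,540])/6+[169.5,159.5],np.array([314,88])/9+[224.5,139.5]))
E
python3 - <<'E'
import sys; sys.path.insert(0,'.')
import os; os.chdir('.')
from h import *
t=cam("top"); s=cam("scene")
crop(s,232,140,275,178,18,"s_dial2.png")
im=cv2.imread("pics/s_dial2.png"); im=np.clip(im.astype(float)*2.5,0,255).astype('uint8'); cv2.imwrite("pics/s_dial2.png",im)
crop(t,180,215,232,268,14,"t_dial2.png")
im=cv2.imread("pics/t_dial2.png"); im=np.clip(im.astype(float)*2,0,255).astype('uint8'); cv2.imwrite("pics/t_dial2.png",cv2.resize(im,None,fx=.78,fy=.78))
E
```

```text
C [ 0.41186329 -0.00894676  1.10684987] [ 1.15788652 -0.62655863  1.0734845 ]
0.062 [[207.50088214 494.04012043]] [[254.04836161 159.57873792]]
0.07 [[205.75762951 492.50196798]] [[254.07040998 157.86090871]]
0.08 [[203.54079911 490.54602464]] [[254.098245  155.6921597]]
0.09 [[201.28086496 488.55212938]] [[254.12638992 153.49918445]]
0.1 [[198.9765566  486.51916593]] [[254.15485002 151.28156789]]
0.11 [[196.62655311 484.44597379]] [[254.18363072 149.03888525]]
0.12 [[194.22948057 482.33134599]] [[254.21273756 146.77070182]]
0.07 [[0.4485 0.0976 0.07  ]
 [0.4647 0.0924 0.07  ]
 [0.4713 0.1198 0.07  ]
 [0.4662 0.1324 0.07  ]]
0.08 [[0.4482 0.0966 0.08  ]
 [0.4642 0.0914 0.08  ]
 [0.4708 0.1186 0.08  ]
 [0.4657 0.131  0.08  ]]
0.09 [[0.4478 0.0956 0.09  ]
 [0.4637 0.0905 0.09  ]
 [0.4702 0.1173 0.09  ]
 [0.4652 0.1296 0.09  ]]
0.09 [[0.4884 0.086  0.09  ]
 [0.4636 0.0928 0.09  ]]
0.1 [[0.4877 0.0851 0.1   ]
 [0.4631 0.0918 0.1   ]]
0.11 [[0.4869 0.0842 0.11  ]
 [0.4626 0.0908 0.11  ]]
[0.4509 0.0994 0.087 ] [0.4878 0.0853 0.0984]
marker [0.4704 0.1274 0.0643]
```

View pics/s_dial2.png

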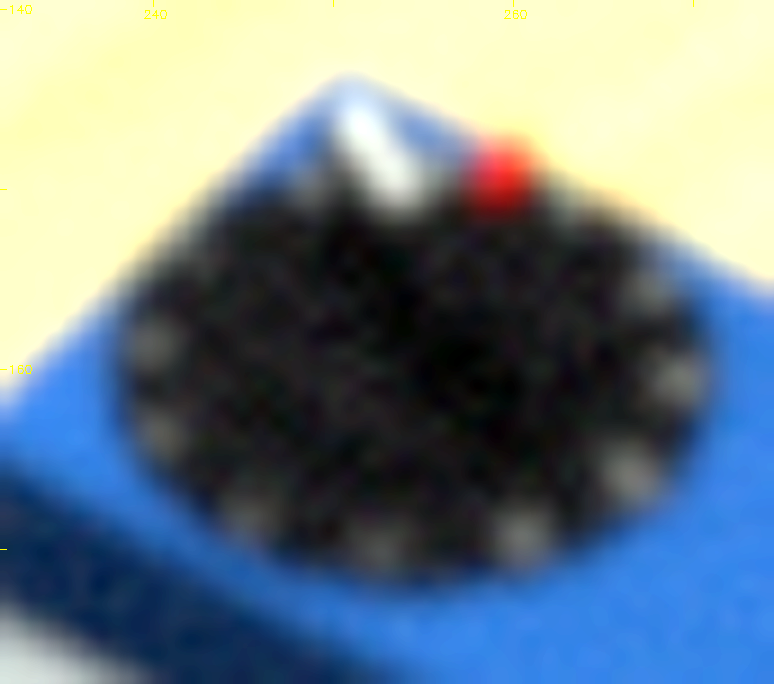

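View pics/t_dial2.png

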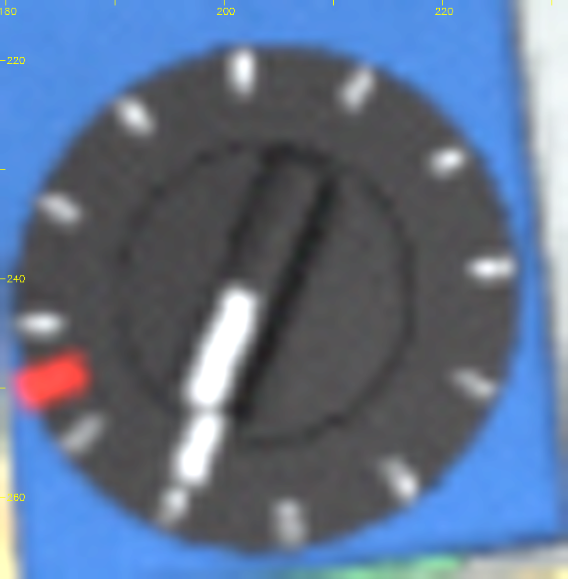

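```bash
cat >> h.py <<'E'
from scipy.spatial.transform import Rotation as Ro
def pose():
    o=ctrl.get_obs(); q=o["eef_rot"]; return o,np.array(o["eef_pos"]),Ro.from_quat([q[1],q[2],q[3],q[0]])
def to(p,yaw=None,flip=0):
    """yaw: world angle (deg) of tool y, mod 180 unless flip"""
    o,P,R=pose(); M=R.as_matrix()
    cur=np.degrees(np.arctan2(M[1,1],M[0,1]))
    if yaw is None: yaw=cur
    d=(yaw-cur+90)%180-90 + flip
    a=np.radians(cur+d); y=np.array([np.cos(a),np.sin(a),0]); x=np.array([0,0,-1.]); z=np.cross(x,y)
    T=Ro.from_matrix(np.c_[x,y,z])
    rv=(R.inv()*T).as_rotvec(); sh=M.T@(np.array(p)-P)*1000
    print("t %.2f pos %s yaw %.1f q6 %.2f F %s op %.3f"%(o["time_s"],P.round(4),cur,o["q"][5],np.round(o["wrist_force"],1),o["opening"]))
    print("  -> rot",rv.round(3),"shift",sh.round(1),"dyaw %.1f dist %.0f"%(d,np.linalg.norm(sh)))
E
python3 - <<'E'
from h import *
t=cam("top"); print(ray(t,(203.8,241.4),.070),ray(t,(197.07,258.7),.074),ray(t,(187.5,249),.064))
to([.489,.083,.20],74)
E
```

```text
[[0.48942903 0.08249828 0.07      ]] [[0.4490653  0.09630575 0.074     ]] [[0.47168584 0.12056222 0.064     ]]
t 0.50 pos [0.1599 0.5523 0.2312] yaw 73.9 q6 -0.21 F [-0.3 -0.1  0.1] op 1.002
  -> rot [-0.003 -0.     0.   ] shift [  31.3 -359.3  446.6] dyaw 0.1 dist 574
```

servo_tool(
  targets=[
    [0.03, 0, 0, 4, -45, 56, 1],
    [0.03, 0, 0, 8, -90, 112, 1],
    [0.03, 0, 0, 12, -135, 168, 1],
    [0.03, 0, 0, 16, -180, 224, 1],
    [0.03, 0, 0, 20, -225, 280, 1],
    [0.03, 0, 0, 24, -270, 336, 1],
    [0.03, 0, 0, 28, -315, 392, 1],
    [0.03, 0, 0, 31, -359, 447, 1],
  ],
)

```text
time_s: 1.5
eef_pos: [0.4478, 0.1419, 0.2042]
eef_rot: [0.699, 0.11, 0.698, -0.11]
wrist_force: [0.7, 0.6, 0.4]
opening: 1.001
```

Run:
```python
from h import *
to([.489,.083,.20],72); to([.489,.083,.079],72)
```

```text
t 1.50 pos [0.4478 0.1419 0.2042] yaw 72.1 q6 -1.21 F [0.7 0.6 0.4] op 1.001
  -> rot [ 0.002  0.001 -0.001] shift [  4.2 -43.4  57.3] dyaw -0.1 dist 72
t 1.50 pos [0.4478 0.1419 0.2042] yaw 72.1 q6 -1.21 F [0.7 0.6 0.4] op 1.001
  -> rot [ 0.002  0.001 -0.001] shift [125.2 -43.5  57.1] dyaw -0.1 dist 144
```

servo_tool(
  targets=[
    [0, 0, 0, 4, -20, 27, 1],
    [0, 0, 0, 4, -43, 57, 1],
    [0, 0, 0, 4, -43, 57, 0],
    [0, 0, 0, 35, -43, 57, 0],
    [0, 0, 0, 65, -43, 57, 0],
    [0, 0, 0, 95, -43, 57, 0],
    [0, 0, 0, 123, -43, 57, 0],
    [0, 0, 0, 123, -43, 57, 0],
  ],
)

```text
time_s: 2.5
eef_pos: [0.4865, 0.0845, 0.0794]
eef_rot: [0.697, 0.11, 0.7, -0.11]
wrist_force: [-0.6, -0.4, 1.0]
opening: 0.5
```

Run:
```python
from h import *
to([.489,.083,.079],72)
```

```text
t 2.50 pos [0.4865 0.0845 0.0794] yaw 72.2 q6 -1.33 F [-0.6 -0.4  1. ] op 0.500
  -> rot [ 0.003 -0.004  0.   ] shift [ 0.4 -0.7  2.8] dyaw -0.2 dist 3
```

Close on the bar, watching the forces.

servo_tool(
  targets=[
    [0.003, -0.004, 0, 0, 0, 3, 0.2],
    [0.003, -0.004, 0, 0, 0, 3, -0.2],
    [0.003, -0.004, 0, 0, 0, 3, -0.6],
    [0.003, -0.004, 0, 0, 0, 3, -1],
    [0.003, -0.004, 0, 0, 0, 3, -1],
    [0.003, -0.004, 0, 0, 0, 3, -1],
    [0.003, -0.004, 0, 0, 0, 3, -1],
    [0.003, -0.004, 0, 0, 0, 3, -1],
  ],
)

```text
time_s: 3.5
eef_pos: [0.4901, 0.0822, 0.0807]
eef_rot: [0.699, 0.11, 0.698, -0.111]
wrist_force: [-3.8, -6.0, 7.0]
opening: 0.152
```

Run:
```python
from h import *
to([.489,.083,.079],72)
print(ctrl.get_obs()["torque"])
c=cam("top");crop(c,150,180,280,290,5,"g1.png")
```

```text
t 3.50 pos [0.4901 0.0822 0.0807] yaw 72.0 q6 -1.33 F [-3.8 -6.   7. ] op 0.152
  -> rot [0.    0.002 0.002] shift [ 1.7  0.4 -1.2] dyaw -0.0 dist 2
[-0.90770662  0.47765669  0.01125674]
```

View pics/g1.png

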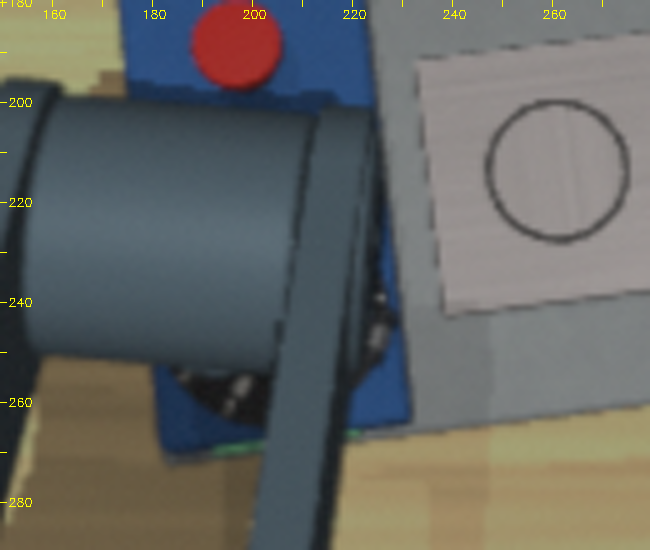

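servo_tool(
  targets=[
    [0, 0, 0, -1.5, -0.5, -0.5, -1],
    [0.13, 0, 0, -1.5, -0.5, -0.5, -1],
    [0.26, 0, 0, -1.5, -0.5, -0.5, -1],
    [0.4, 0, 0, -1.5, -0.5, -0.5, -1],
    [0.53, 0, 0, -1.5, -0.5, -0.5, -1],
    [0.66, 0, 0, -1.5, -0.5, -0.5, -1],
    [0.8, 0, 0, -1.5, -0.5, -0.5, -1],
    [0.8, 0, 0, -1.5, -0.5, -0.5, -1],
  ],
)

```text
time_s: 4.55
eef_pos: [0.4903, 0.0825, 0.0809]
eef_rot: [0.601, 0.375, 0.598, -0.374]
wrist_force: [10.9, 2.8, -20.7]
opening: 0.148
```

Run:
```python
from h import *
to([.489,.083,.079],26)
print(ctrl.get_obs()["torque"])
```

```text
t 4.55 pos [0.4903 0.0825 0.0809] yaw 26.0 q6 -0.53 F [ 10.9   2.8 -20.7] op 0.148
  -> rot [ 0.001  0.003 -0.003] shift [ 1.9 -1.  -1. ] dyaw -0.0 dist 2
[ 0.57291703 -1.92849242 -0.06893589]
```

servo_tool(
  targets=[
    [0, 0, 0, 1, 0, 0, -1],
    [0, 0, 0, 1, 0, 0, -0.8],
    [0, 0, 0, 1, 0, 0, -0.5],
    [0, 0, 0, 0, 0, 0, 0],
    [0, 0, 0, 0, 0, 0, 0],
    [0, 0, 0, -30, 0, 0, 0],
    [0, 0, 0, -70, 0, 0, 0],
    [0, 0, 0, -100, 0, 0, 0],
  ],
)

```text
time_s: 5.55
eef_pos: [0.4903, 0.0826, 0.1826]
eef_rot: [0.602, 0.375, 0.598, -0.374]
wrist_force: [0.3, 0.4, 0.3]
opening: 0.5
```

servo_tool(
  targets=[
    [0, 0, 0, -30, -40, 30, 0],
    [0, 0, 0, -40, -80, 60, 0.5],
    [0, 0, 0, -40, -120, 90, 1],
    [0, 0, 0, -40, -160, 120, 1],
    [0, 0, 0, -40, -200, 150, 1],
    [0, 0, 0, -40, -200, 150, 1],
    [0, 0, 0, -40, -200, 150, 1],
    [0, 0, 0, -40, -200, 150, 1],
  ],
)

```text
time_s: 6.55
eef_pos: [0.3767, -0.1388, 0.2222]
eef_rot: [0.602, 0.375, 0.598, -0.373]
wrist_force: [-0.7, 0.6, -0.3]
opening: 1.0
```

Run:
```python
from h import *
c=cam("top");crop(c,170,205,240,270,11,"d2.png")
im=cv2.imread("pics/d2.png"); cv2.imwrite("pics/d2.png",np.clip(im*2.,0,255).astype('uint8'))
crop(c,300,100,430,295,3,"f2.png")
to([.489,.083,.2],26)
```

```text
t 6.60 pos [ 0.3767 -0.1388  0.2222] yaw 26.2 q6 -1.11 F [ 1.1  0.7 -0.7] op 1.000
  -> rot [ 0.003  0.003 -0.004] shift [  22.6  198.5 -149.6] dyaw -0.2 dist 250
```

View pics/d2.png

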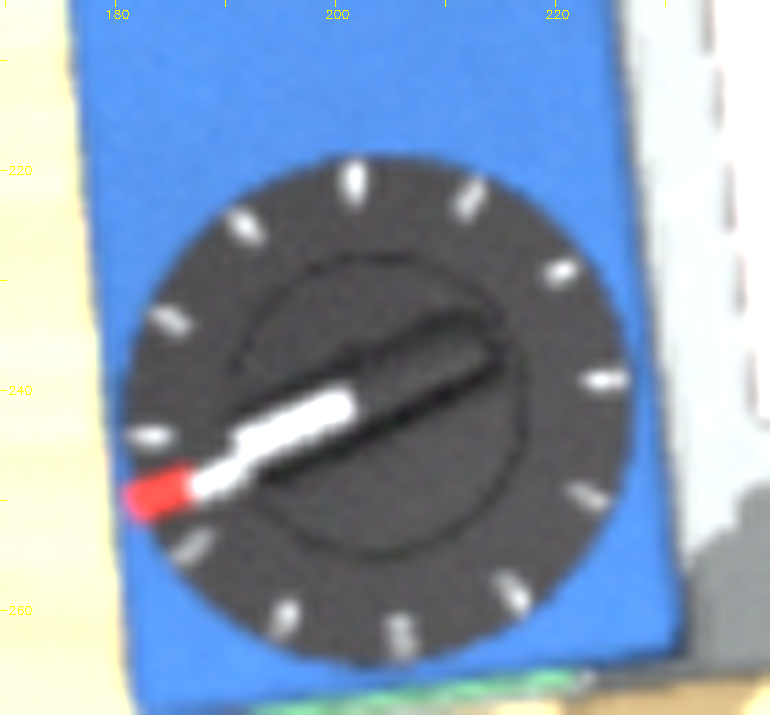

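View pics/f2.png

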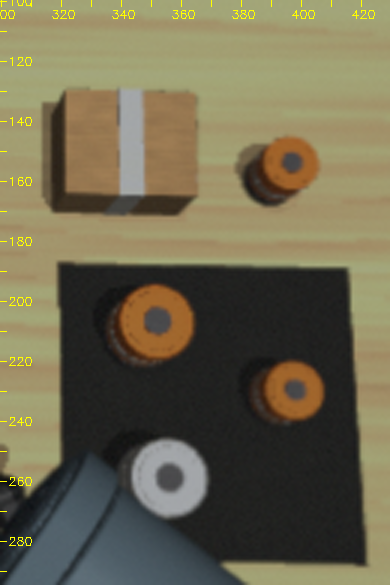

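Run:
```python
from h import *
c=cam("top");im=cv2.resize(c["pixels"][236:260,176:212],None,fx=22,fy=22,interpolation=cv2.INTER_CUBIC)
cv2.imwrite("pics/d3.png",np.clip(im*1.6,0,255).astype('uint8'))
ax=np.array([.4894,.0825])
# overlay predicted: marker axis line z .064 ; pointer at various angles
for z in(.066,.07,.074,.078):
  print(z,[ (a,((proj(c,np.r_[ax+.042*np.array([np.cos(np.radians(a)),np.sin(np.radians(a))]),z])[0]-[175.5,235.5])*22).round(0)) for a in(112,115,118)])
  print([((proj(c,np.r_[ax+.034*np.array([np.cos(np.radians(a)),np.sin(np.radians(a))]),z])[0]-[175.5,235.5])*22).round(0) for a in(112,115,118)])
z=.065
print([((proj(c,np.r_[ax+.05*np.array([np.cos(np.radians(a)),np.sin(np.radians(a))]),z])[0]-[175.5,235.5])*22).round(0) for a in(112,115,118)])
```

```text
0.066 [(112, array([254., 277.])), (115, array([262., 296.])), (118, array([270., 315.]))]
[array([325., 249.]), array([331., 265.]), array([338., 280.])]
0.07 [(112, array([250., 275.])), (115, array([257., 294.])), (118, array([266., 313.]))]
[array([321., 247.]), array([327., 263.]), array([334., 278.])]
0.074 [(112, array([245., 272.])), (115, array([252., 292.])), (118, array([261., 311.]))]
[array([316., 245.]), array([323., 260.]), array([330., 276.])]
0.078 [(112, array([240., 270.])), (115, array([248., 289.])), (118, array([256., 308.]))]
[array([312., 242.]), array([318., 258.]), array([325., 273.])]
[array([184., 305.]), array([193., 328.]), array([203., 350.])]
```

View pics/d3.png

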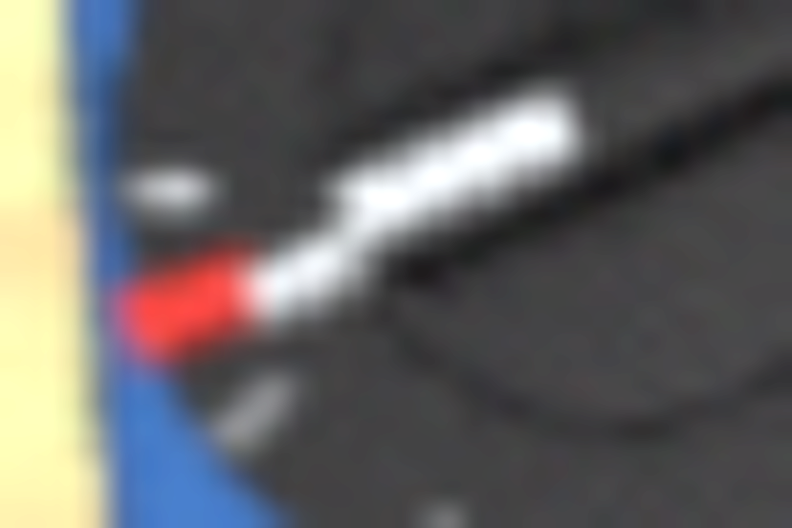

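Run:
```python
from h import *
acc=0
for i in range(4): acc=acc+cam("top")["pixels"].astype(float)
c=cam("top"); im=(acc/4)
k=16; u0,v0,u1,v1=176,234,214,262
I=cv2.resize(im[v0:v1,u0:u1],None,fx=k,fy=k,interpolation=cv2.INTER_LANCZOS4)
b,g,r=I[...,0],I[...,1],I[...,2]
print(np.percentile(g,[50,95,99]))
red=((r-g)>50).astype('uint8'); 
def show(n,m):
    nl,lab,st,ce=cv2.connectedComponentsWithStats(m)
    for j in range(1,nl):
        if st[j,4]<800: continue
        vv,uu=np.where(lab==j); P=np.c_[uu,vv]
        rect=cv2.minAreaRect(P.astype(np.float32)); box=cv2.boxPoints(rect)
        d=np.linalg.svd(P-P.mean(0),full_matrices=False)[2][0]
        cen=(P.mean(0)+.5)/k-.5+[u0,v0]
        print(n,cen.round(2),"dir",d.round(3),"rect",(np.array(rect[1])/k).round(2),"L",st[j,4]/k/k)
        for z in(.064,.068,.072,.076,.1,.104):
            w=ray(c,cen,z)[0]; w2=ray(c,cen+d*3,z)[0]; q=w[:2]-[.4894,.0825]; e=w2-w
            print("   ",z,w[:2].round(4),"ang from axis %.1f r %.4f  axisdir %.1f"%(np.degrees(np.arctan2(q[1],q[0])),np.hypot(*q),np.degrees(np.arctan2(e[1],e[0]))%180))
show("red",red)
wh=((g>95)&(r>95)).astype('uint8'); cv2.imwrite("pics/wh.png",np.vstack([I.clip(0,255).astype('uint8'),cv2.cvtColor(wh*255,cv2.COLOR_GRAY2BGR)])[:,:])
show("white",wh)
```

```text
[ 43.47127345 154.28506072 161.71439346]
red [184.01 249.43] dir [-0.922  0.386] rect [3.69 6.05] L 19.75390625
    0.064 [0.4706 0.1287] ang from axis 112.2 r 0.0499  axisdir 113.5
    0.068 [0.4704 0.1282] ang from axis 112.6 r 0.0495  axisdir 113.5
    0.072 [0.4701 0.1276] ang from axis 113.1 r 0.0491  axisdir 113.5
    0.076 [0.4699 0.1271] ang from axis 113.6 r 0.0487  axisdir 113.5
    0.1 [0.4686 0.1239] ang from axis 116.7 r 0.0464  axisdir 113.5
    0.104 [0.4683 0.1234] ang from axis 117.2 r 0.0460  axisdir 113.5
white [177.53 248.99] dir [0.046 0.999] rect [27.94  5.06] L 109.96875
    0.064 [0.4715 0.1438] ang from axis 106.3 r 0.0639  axisdir 5.3
    0.068 [0.4712 0.1432] ang from axis 106.6 r 0.0634  axisdir 5.3
    0.072 [0.471  0.1427] ang from axis 107.0 r 0.0629  axisdir 5.3
    0.076 [0.4708 0.1421] ang from axis 107.4 r 0.0624  axisdir 5.3
    0.1 [0.4694 0.1386] ang from axis 109.6 r 0.0595  axisdir 5.3
    0.104 [0.4692 0.138 ] ang from axis 110.0 r 0.0590  axisdir 5.3
white [194.29 244.52] dir [-0.858  0.514] rect [ 4.19 16.82] L 47.40234375
    0.064 [0.4823 0.1051] ang from axis 107.4 r 0.0237  axisdir 121.9
    0.068 [0.482  0.1047] ang from axis 108.4 r 0.0234  axisdir 121.9
    0.072 [0.4818 0.1042] ang from axis 109.4 r 0.0230  axisdir 121.9
    0.076 [0.4815 0.1038] ang from axis 110.4 r 0.0227  axisdir 121.9
    0.1 [0.4799 0.1012] ang from axis 117.0 r 0.0210  axisdir 121.9
    0.104 [0.4796 0.1007] ang from axis 118.3 r 0.0207  axisdir 121.9
```

View pics/wh.png

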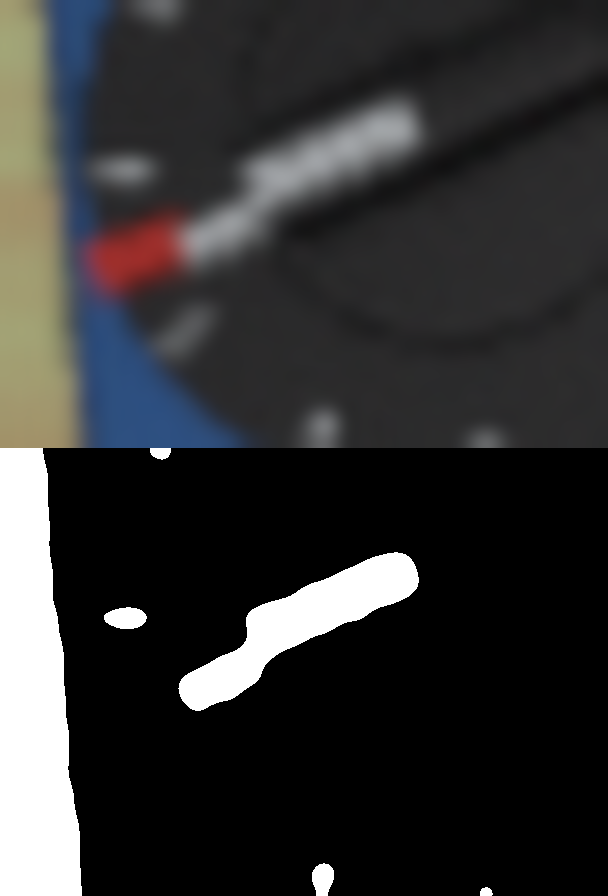

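The dial pointer reads about 115.5° and the marker about 112.7°, so it is slightly short. I'll regrip and nudge it about 2.5° clockwise.

Run:
```python
from h import *
to([.4895,.0825,.20],26)
```

```text
t 6.90 pos [ 0.3764 -0.1395  0.2222] yaw 26.1 q6 -1.11 F [0.4 0.4 0. ] op 1.002
  -> rot [ 0.002  0.003 -0.004] shift [  22.5  199.1 -149.7] dyaw -0.1 dist 250
```

servo_tool(
  targets=[
    [0, 0.003, -0.004, 4, 40, -30, 0],
    [0, 0.003, -0.004, 8, 80, -60, 0],
    [0, 0.003, -0.004, 12, 120, -90, 0],
    [0, 0.003, -0.004, 16, 160, -120, 0],
    [0, 0.003, -0.004, 22, 199, -150, 0],
    [0, 0.003, -0.004, 22, 199, -150, 0],
    [0, 0.003, -0.004, 22, 199, -150, 0],
    [0, 0.003, -0.004, 22, 199, -150, 0],
  ],
)

```text
time_s: 7.9
eef_pos: [0.4891, 0.0818, 0.2007]
eef_rot: [0.6, 0.375, 0.6, -0.375]
wrist_force: [-0.7, 0.7, -0.7]
opening: 0.498
```

Run:
```python
from h import *
to([.490,.0825,.081],25.8)
```

```text
t 7.90 pos [0.4891 0.0818 0.2007] yaw 26.0 q6 -0.53 F [-0.7  0.7 -0.7] op 0.498
  -> rot [0.004 0.001 0.   ] shift [119.7   1.1  -0.3] dyaw -0.2 dist 120
```

servo_tool(
  targets=[
    [0.003, 0, 0, 30, 1, 0, 0],
    [0.003, 0, 0, 60, 1, 0, 0],
    [0.003, 0, 0, 90, 1, 0, 0],
    [0.003, 0, 0, 119, 1, 0, -0.2],
    [0.003, 0, 0, 119, 1, 0, -0.5],
    [0.003, 0, 0, 119, 1, 0, -1],
    [0.003, 0, 0, 119, 1, 0, -1],
    [0.003, 0, 0, 119, 1, 0, -1],
  ],
)

```text
time_s: 8.9
eef_pos: [0.4905, 0.0819, 0.082]
eef_rot: [0.6, 0.376, 0.598, -0.376]
wrist_force: [4.1, 0.6, -13.4]
opening: 0.15
```

servo_tool(
  targets=[
    [0.02, 0, 0, 0, 0, 0, -1],
    [0.045, 0, 0, 0, 0, 0, -1],
    [0.045, 0, 0, 0, 0, 0, -1],
    [0.045, 0, 0, 0, 0, 0, -0.8],
    [0.045, 0, 0, 0, 0, 0, -0.4],
    [0.045, 0, 0, 0, 0, 0, 0],
    [0.045, 0, 0, 0, 0, 0, 0],
    [0.045, 0, 0, -40, 0, 0, 0],
  ],
)

```text
time_s: 9.9
eef_pos: [0.488, 0.0819, 0.1202]
eef_rot: [0.589, 0.388, 0.592, -0.39]
wrist_force: [-0.7, 0.5, 0.8]
opening: 0.502
```

Run:
```python
from h import *
to([.4536,-.2746,.20],26)
```

```text
t 9.90 pos [0.488  0.0819 0.1202] yaw 23.2 q6 -0.48 F [-0.7  0.5  0.8] op 0.502
  -> rot [-0.048 -0.002  0.004] shift [ -79.5 -172.5  313.9] dyaw 2.8 dist 367
```

servo_tool(
  targets=[
    [-0.048, 0, 0, -60, 0, 0, 0],
    [-0.048, 0, 0, -80, -32, 60, 0],
    [-0.048, 0, 0, -80, -60, 110, 0.5],
    [-0.048, 0, 0, -80, -90, 160, 1],
    [-0.048, 0, 0, -80, -115, 210, 1],
    [-0.048, 0, 0, -80, -145, 265, 1],
    [-0.048, 0, 0, -80, -145, 265, 1],
    [-0.048, 0, 0, -80, -145, 265, 1],
  ],
)

```text
time_s: 10.9
eef_pos: [0.4594, -0.2186, 0.2005]
eef_rot: [0.598, 0.374, 0.601, -0.376]
wrist_force: [-0.3, 0.4, 0.3]
opening: 1.003
```

Run:
```python
from h import *
acc=0
for i in range(2): acc=acc+cam("top")["pixels"].astype(float)
c=cam("top");im=cv2.resize((acc/2)[236:260,176:212],None,fx=22,fy=22,interpolation=cv2.INTER_CUBIC)
cv2.imwrite("pics/d4.png",np.clip(im*1.6,0,255).astype('uint8'))
crop(c,300,100,430,295,3,"f4.png")
to([.4536,-.2746,.20],26)
```

```text
t 11.05 pos [ 0.4598 -0.2174  0.2005] yaw 26.1 q6 -1.13 F [-0.2 -0.4 -0.2] op 1.008
  -> rot [ 0.001 -0.002  0.004] shift [  0.5 -30.7  48.7] dyaw -0.1 dist 58
```

View pics/d4.png

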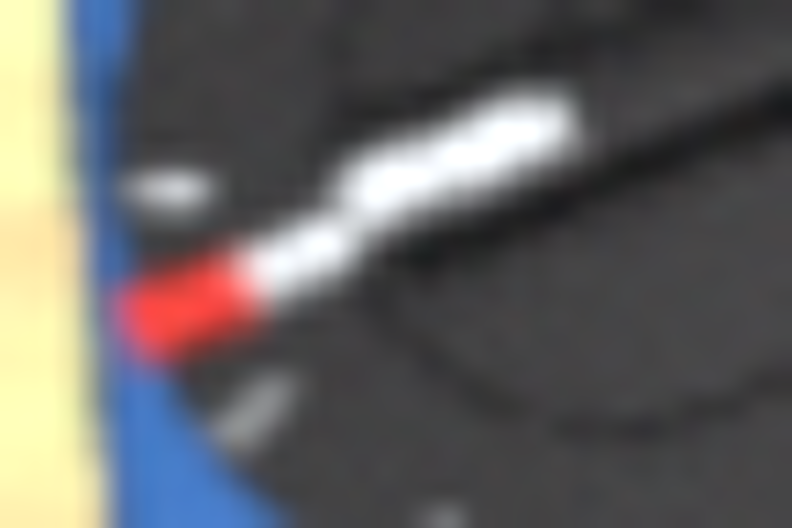

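View pics/f4.png

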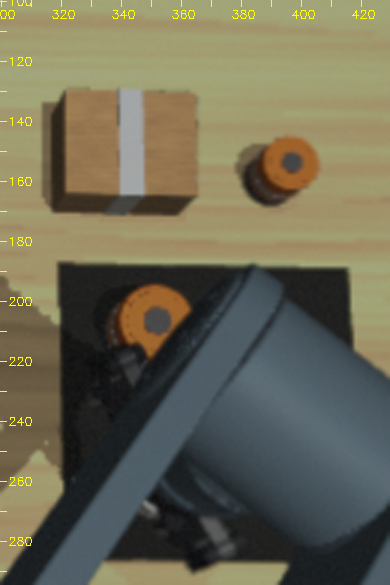

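Run:
```python
from h import *
s=cam("scene"); crop(s,100,180,260,310,5,"s5.png")
print(proj(s,[[.4536,-.2746,.074],[.577,-.2687,.074]]))
```

```text
[[159.24700448 214.47900771]
 [188.90498472 238.30710326]]
```

View pics/s5.png

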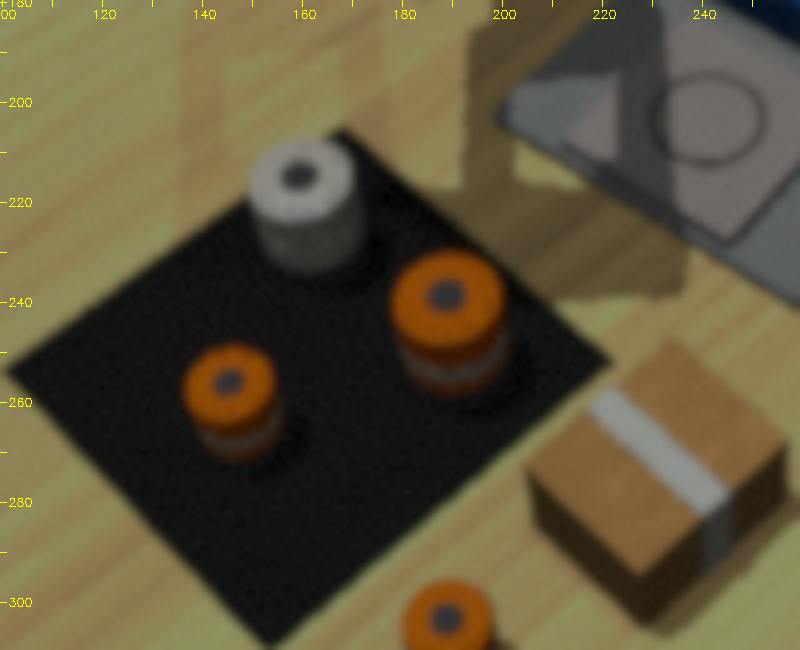

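servo_tool(
  targets=[
    [0, 0, 0.004, 0, -15, 25, 1],
    [0, 0, 0.004, 0, -31, 49, 1],
    [0, 0, 0.004, 0, -31, 49, 1],
    [0, 0, 0.004, 40, -31, 49, 1],
    [0, 0, 0.004, 80, -31, 49, 1],
    [0, 0, 0.004, 110, -31, 49, 1],
    [0, 0, 0.004, 120, -31, 49, 1],
    [0, 0, 0.004, 120, -31, 49, 1],
  ],
)

```text
time_s: 12.1
eef_pos: [0.4532, -0.2742, 0.0806]
eef_rot: [0.599, 0.374, 0.601, -0.374]
wrist_force: [-0.2, 0.5, 0.8]
opening: 0.998
```

Run:
```python
from h import *
to([.4536,-.2746,.035],26)
```

```text
t 12.10 pos [ 0.4532 -0.2742  0.0806] yaw 26.2 q6 -1.23 F [-0.2  0.5  0.8] op 0.998
  -> rot [ 0.003 -0.003  0.   ] shift [45.6  0.2  0.6] dyaw -0.2 dist 46
```

servo_tool(
  targets=[
    [0.003, -0.003, 0, 20, 0, 0.6, 1],
    [0.003, -0.003, 0, 40, 0, 0.6, 1],
    [0.003, -0.003, 0, 45, 0, 0.6, 1],
    [0.003, -0.003, 0, 45, 0, 0.6, 0.6],
    [0.003, -0.003, 0, 45, 0, 0.6, 0.2],
    [0.003, -0.003, 0, 45, 0, 0.6, -0.5],
    [0.003, -0.003, 0, 45, 0, 0.6, -1],
    [0.003, -0.003, 0, 45, 0, 0.6, -1],
  ],
)

```text
time_s: 13.1
eef_pos: [0.4545, -0.2756, 0.0373]
eef_rot: [0.601, 0.374, 0.599, -0.375]
wrist_force: [0.1, 0.4, 5.9]
opening: 0.685
```

Run:
```python
from h import *
to([.4536,-.2746,.035],26)
```

```text
t 13.10 pos [ 0.4545 -0.2756  0.0373] yaw 26.0 q6 -1.22 F [0.1 0.4 5.9] op 0.685
  -> rot [-0.     0.003 -0.001] shift [ 2.3 -0.4 -1.3] dyaw 0.0 dist 3
```

servo_tool(
  targets=[
    [0, 0, 0, -10, 0, 0, -1],
    [0, 0, 0, -30, 0, 0, -1],
    [0, 0, 0, -60, 0, 0, -1],
    [0, 0, 0, -85, 0, 0, -1],
    [0, 0, 0, -85, 0, 0, -1],
    [0, 0, 0, -85, 0, 0, -1],
    [0, 0, 0, -85, 0, 0, -1],
    [0, 0, 0, -85, 0, 0, -1],
  ],
)

```text
time_s: 14.1
eef_pos: [0.4538, -0.2749, 0.1212]
eef_rot: [0.6, 0.375, 0.599, -0.375]
wrist_force: [0.9, -0.0, -3.0]
opening: 0.688
```

Run:
```python
from h import *
to([.5634,-.0533,.12],26)
```

```text
t 14.10 pos [ 0.4538 -0.2749  0.1212] yaw 26.0 q6 -1.22 F [ 0.9 -0.  -3. ] op 0.688
  -> rot [-0.     0.001  0.   ] shift [   1.   195.6 -151.2] dyaw 0.0 dist 247
```

servo_tool(
  targets=[
    [0, 0, 0, 0, 33, -25, -1],
    [0, 0, 0, 0, 66, -50, -1],
    [0, 0, 0, 0, 99, -75, -1],
    [0, 0, 0, 0, 132, -101, -1],
    [0, 0, 0, 0, 165, -127, -1],
    [0, 0, 0, 0, 196, -151, -1],
    [0, 0, 0, 0, 196, -151, -1],
    [0, 0, 0, 0, 196, -151, -1],
  ],
)

```text
time_s: 15.1
eef_pos: [0.5634, -0.0534, 0.1204]
eef_rot: [0.6, 0.374, 0.6, -0.375]
wrist_force: [0.5, 0.1, -2.7]
opening: 0.69
```

Run:
```python
from h import *
to([.5634,-.0533,.0625],26)
```

```text
t 15.10 pos [ 0.5634 -0.0534  0.1204] yaw 26.0 q6 -0.76 F [ 0.5  0.1 -2.7] op 0.690
  -> rot [0.    0.001 0.001] shift [57.9  0.1 -0.1] dyaw -0.0 dist 58
```

servo_tool(
  targets=[
    [0, 0, 0, 20, 0, 0, -1],
    [0, 0, 0, 40, 0, 0, -1],
    [0, 0, 0, 52, 0, 0, -1],
    [0, 0, 0, 56, 0, 0, -1],
    [0, 0, 0, 58, 0, 0, -1],
    [0, 0, 0, 59, 0, 0, -1],
    [0, 0, 0, 59, 0, 0, -1],
    [0, 0, 0, 59, 0, 0, -1],
  ],
)

```text
time_s: 16.1
eef_pos: [0.5636, -0.0535, 0.0618]
eef_rot: [0.6, 0.374, 0.599, -0.375]
wrist_force: [0.6, 0.0, -2.2]
opening: 0.686
```

Run:
```python
from h import *
to([.5634,-.0533,.0625],26)
```

```text
t 16.10 pos [ 0.5636 -0.0535  0.0618] yaw 26.0 q6 -0.76 F [ 0.6  0.  -2.2] op 0.686
  -> rot [0.    0.001 0.001] shift [-0.7 -0.1 -0.2] dyaw -0.0 dist 1
```

servo_tool(
  targets=[
    [0, 0, 0, 1, 0, 0, -1],
    [0, 0, 0, 1, 0, 0, 0.3],
    [0, 0, 0, 1, 0, 0, 0.5],
    [0, 0, 0, 1, 0, 0, 0.8],
    [0, 0, 0, 1, 0, 0, 1],
    [0, 0, 0, 1, 0, 0, 1],
    [0, 0, 0, -25, 0, 0, 1],
    [0, 0, 0, -60, 0, 0, 1],
  ],
)

```text
time_s: 17.1
eef_pos: [0.5627, -0.0531, 0.1214]
eef_rot: [0.599, 0.374, 0.6, -0.375]
wrist_force: [0.7, 0.1, 0.1]
opening: 1.0
```

Run:
```python
from h import *
to([.6074,.0987,.19],26)
```

```text
t 17.10 pos [ 0.5627 -0.0531  0.1214] yaw 26.0 q6 -0.76 F [0.7 0.1 0.1] op 1.000
  -> rot [ 0.    -0.001  0.003] shift [ -68.8  106.6 -116.9] dyaw -0.0 dist 173
```

servo_tool(
  targets=[
    [0, 0, 0, -50, 0, 0, 1],
    [0, 0, 0, -69, 30, -33, 1],
    [0, 0, 0, -69, 60, -66, 0],
    [0, 0, 0, -69, 85, -95, -1],
    [0, 0, 0, -69, 107, -117, -1],
    [0, 0, 0, -69, 107, -117, -1],
    [0, 0, 0, -69, 107, -117, -1],
    [0, 0, 0, -69, 107, -117, -1],
  ],
)

```text
time_s: 18.1
eef_pos: [0.6075, 0.0979, 0.1901]
eef_rot: [0.599, 0.374, 0.6, -0.376]
wrist_force: [-0.3, 0.3, -0.2]
opening: -0.0
```

Run:
```python
from h import *
to([.6074,.0987,.12],26); to([.6074,.0987,.096],26)
t=cam("top"); crop(t,170,150,310,275,5,"t6.png"); s=cam("scene"); crop(s,180,130,320,250,5,"s6.png")
print(proj(t,[.5634,-.0533,.098]),proj(s,[.5634,-.0533,.098]))
```

```text
t 18.10 pos [0.6075 0.0979 0.1901] yaw 26.0 q6 -0.48 F [-0.3  0.3 -0.2] op -0.000
  -> rot [-0.001 -0.     0.003] shift [70.1  0.4 -0.7] dyaw 0.0 dist 70
t 18.10 pos [0.6075 0.0979 0.1901] yaw 26.0 q6 -0.48 F [-0.3  0.3 -0.2] op -0.000
  -> rot [-0.001 -0.     0.003] shift [94.1  0.5 -0.7] dyaw 0.0 dist 94
[[262.32183037 209.29602516]] [[240.52305927 187.42058888]]
```

View pics/t6.png

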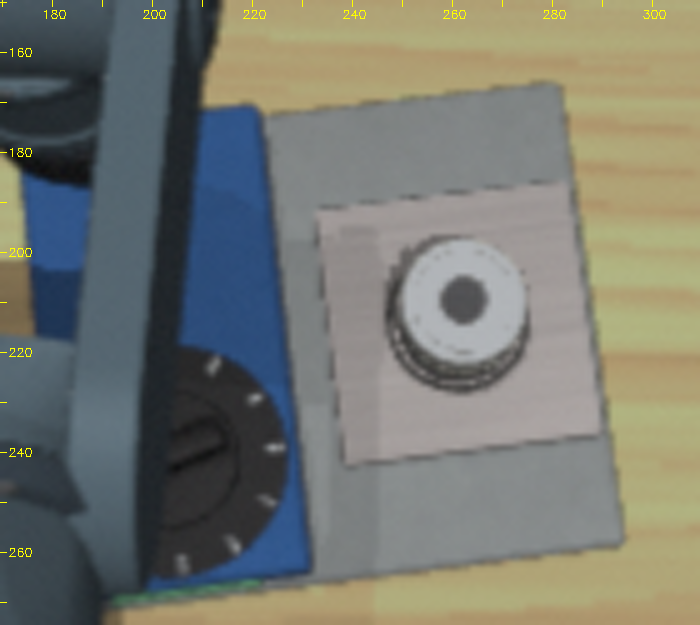

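View pics/s6.png

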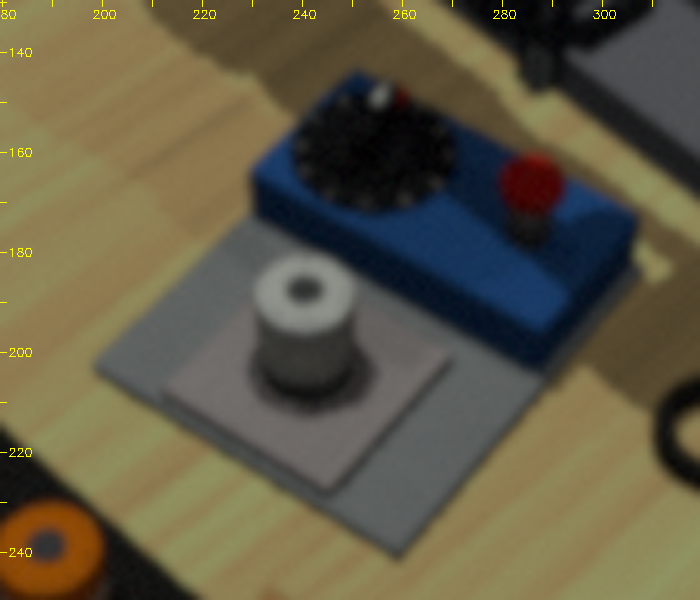

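servo_tool(
  targets=[
    [0, 0, 0.003, 25, 0, -1, -1],
    [0, 0, 0.003, 50, 0, -1, -1],
    [0, 0, 0.003, 70, 0, -1, -1],
    [0, 0, 0.003, 80, 0, -1, -1],
    [0, 0, 0.003, 90, 0, -1, -1],
    [0, 0, 0.003, 93, 0, -1, -1],
    [0, 0, 0.003, 95, 0, -1, -1],
    [0, 0, 0.003, 95, 0, -1, -1],
  ],
)

```text
time_s: 19.2
eef_pos: [0.607, 0.0985, 0.097]
eef_rot: [0.6, 0.375, 0.599, -0.375]
wrist_force: [-8.0, -1.3, 11.6]
opening: 0.002
```

Run:
```python
from h import *
to([.6074,.0987,.096],26)
```

```text
t 19.20 pos [0.607  0.0985 0.097 ] yaw 26.0 q6 -0.48 F [-8.  -1.3 11.6] op 0.002
  -> rot [-0.001  0.     0.   ] shift [1.  0.5 0. ] dyaw 0.0 dist 1
```

servo_tool(
  targets=[
    [0, 0, 0, 1.5, 0, 0, -1],
    [0, 0, 0, 3, 0, 0, -1],
    [0, 0, 0, 3, 0, 0, -1],
    [0, 0, 0, 3, 0, 0, -1],
    [0, 0, 0, 3, 0, 0, -1],
    [0, 0, 0, 3, 0, 0, -1],
    [0, 0, 0, 3, 0, 0, -1],
    [0, 0, 0, 3, 0, 0, -1],
  ],
)

```text
time_s: 20.2
eef_pos: [0.6071, 0.0985, 0.0969]
eef_rot: [0.6, 0.375, 0.599, -0.375]
wrist_force: [-10.8, -0.9, 17.8]
opening: -0.002
```

servo_tool(
  targets=[
    [0, 0, 0, 0, 0, 0, -1],
    [0, 0, 0, -10, 0, 0, -1],
    [0, 0, 0, -25, 0, 0, -1],
    [0, 0, 0, -60, 0, 0, 0],
    [0, 0, 0, -90, -35, 39, 1],
    [0, 0, 0, -90, -70, 78, 1],
    [0, 0, 0, -90, -107, 117, 1],
    [0, 0, 0, -90, -107, 117, 1],
  ],
)

```text
time_s: 21.2
eef_pos: [0.5619, -0.0568, 0.1879]
eef_rot: [0.6, 0.376, 0.598, -0.376]
wrist_force: [-0.7, 0.4, 0.2]
opening: 1.001
```

Run:
```python
from h import *
to([.5634,-.0533,.0625],26)
```

```text
t 21.20 pos [ 0.5619 -0.0568  0.1879] yaw 25.7 q6 -0.76 F [-0.7  0.4  0.2] op 1.001
  -> rot [-0.005  0.002 -0.001] shift [125.4   2.8  -2.8] dyaw 0.3 dist 125
```

servo_tool(
  targets=[
    [-0.005, 0, 0, 10, 3, -3, 1],
    [-0.005, 0, 0, 50, 3, -3, 1],
    [-0.005, 0, 0, 90, 3, -3, 1],
    [-0.005, 0, 0, 115, 3, -3, 1],
    [-0.005, 0, 0, 125, 3, -3, 1],
    [-0.005, 0, 0, 125, 3, -3, 0.3],
    [-0.005, 0, 0, 125, 3, -3, -1],
    [-0.005, 0, 0, 125, 3, -3, -1],
  ],
)

```text
time_s: 22.2
eef_pos: [0.5645, -0.0531, 0.0641]
eef_rot: [0.601, 0.375, 0.598, -0.375]
wrist_force: [0.6, 1.9, 0.3]
opening: 0.684
```

servo_tool(
  targets=[
    [0, 0, 0, 0, 0, 0, -1],
    [0, 0, 0, 0, 0, 0, -1],
    [0, 0, 0, -20, 0, 0, -1],
    [0, 0, 0, -50, 0, 0, -1],
    [0, 0, 0, -80, 0, 0, -1],
    [0, 0, 0, -100, 0, 0, -1],
    [0, 0, 0, -100, 0, 0, -1],
    [0, 0, 0, -100, 0, 0, -1],
  ],
)

```text
time_s: 23.2
eef_pos: [0.5633, -0.0527, 0.1629]
eef_rot: [0.601, 0.375, 0.599, -0.375]
wrist_force: [-0.8, -0.3, -3.6]
opening: 0.687
```

Run:
```python
from h import *
to([.576,.319,.165],0)
```

```text
t 23.20 pos [ 0.5633 -0.0527  0.1629] yaw 26.0 q6 -0.76 F [-0.8 -0.3 -3.6] op 0.687
  -> rot [ 0.454  0.002 -0.002] shift [  -2.8  174.4 -328.5] dyaw -26.0 dist 372
```

servo_tool(
  targets=[
    [0, 0, 0, -40, 0, 0, -1],
    [0.1, 0, 0, -45, 26, -50, -1],
    [0.2, 0, 0, -45, 52, -100, -1],
    [0.28, 0, 0, -45, 80, -150, -1],
    [0.36, 0, 0, -45, 107, -200, -1],
    [0.44, 0, 0, -45, 134, -250, -1],
    [0.454, 0, 0, -45, 160, -295, -1],
    [0.454, 0, 0, -45, 170, -325, -1],
  ],
)

```text
time_s: 24.2
eef_pos: [0.5725, 0.3163, 0.2049]
eef_rot: [0.501, 0.499, 0.5, -0.5]
wrist_force: [-0.6, 0.1, -2.7]
opening: 0.684
```

Run:
```python
from h import *
to([.564,.320,.20],0)
s=cam("scene"); crop(s,240,80,370,190,6,"s7.png")
```

```text
t 24.20 pos [0.5725 0.3163 0.2049] yaw 0.1 q6 0.32 F [-0.6  0.1 -2.7] op 0.684
  -> rot [0.001 0.002 0.001] shift [ 4.9 -8.5 -3.8] dyaw -0.1 dist 10
```

View pics/s7.png

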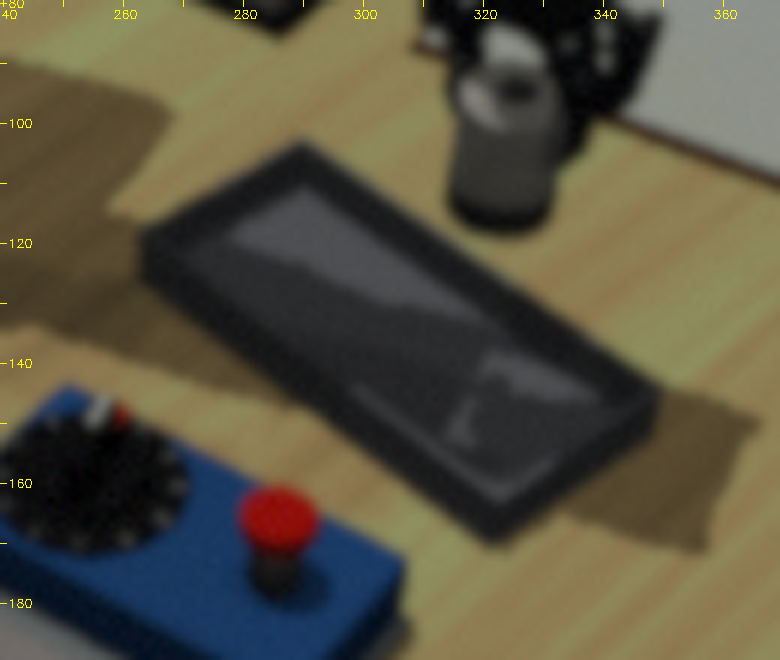

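Run:
```python
from h import *
s=cam("scene"); t=cam("top")
# far-left, near-robot..., top rim outer corners read in s7 crop
px=np.array([[300,142],[142,235],[498,530],[660,388]])/6+[239.5,79.5]
w=ray(s,px,.042); print(w.round(4), w.mean(0).round(4))
```

```text
[[0.3677 0.4012 0.042 ]
 [0.3571 0.2677 0.042 ]
 [0.6617 0.226  0.042 ]
 [0.6595 0.3785 0.042 ]] [0.5115 0.3184 0.042 ]
```

servo_tool(
  targets=[
    [0, 0, 0, 20, -9, -3, -1],
    [0, 0, 0, 60, -9, -3, -1],
    [0, 0, 0, 100, -9, -3, -1],
    [0, 0, 0, 130, -9, -3, -1],
    [0, 0, 0, 148, -9, -3, -1],
    [0, 0, 0, 154, -9, -3, -1],
    [0, 0, 0, 157, -9, -3, -1],
    [0, 0, 0, 157, -9, -3, -1],
  ],
)

```text
time_s: 25.35
eef_pos: [0.5637, 0.318, 0.049]
eef_rot: [0.501, 0.499, 0.5, -0.5]
wrist_force: [-0.3, -0.4, -2.8]
opening: 0.682
```

Run:
```python
from h import *
to([.564,.319,.045],0)
```

```text
t 25.35 pos [0.5637 0.318  0.049 ] yaw 0.1 q6 0.33 F [-0.3 -0.4 -2.8] op 0.682
  -> rot [ 0.003  0.002 -0.001] shift [ 4.   0.3 -1. ] dyaw -0.1 dist 4
```

servo_tool(
  targets=[
    [0, 0, 0, 1, 0, 0, -1],
    [0, 0, 0, 2, 0, 0, -1],
    [0, 0, 0, 3, 0, 0, -1],
    [0, 0, 0, 4, 0, 0, -1],
    [0, 0, 0, 4.5, 0, 0, -1],
    [0, 0, 0, 5, 0, 0, -1],
    [0, 0, 0, 5, 0, 0, -1],
    [0, 0, 0, 5, 0, 0, -1],
  ],
)

```text
time_s: 26.35
eef_pos: [0.5637, 0.3181, 0.0451]
eef_rot: [0.501, 0.499, 0.5, -0.5]
wrist_force: [-3.7, -1.8, 6.0]
opening: 0.687
```

Contact with the crate floor (+6 N). Release.

servo_tool(
  targets=[
    [0, 0, 0, 0, 0, 0, 0],
    [0, 0, 0, 0, 0, 0, 0.5],
    [0, 0, 0, 0, 0, 0, 0.8],
    [0, 0, 0, 0, 0, 0, 0.8],
    [0, 0, 0, 0, 0, 0, 0.8],
    [0, 0, 0, -30, 0, 0, 0.8],
    [0, 0, 0, -80, 0, 0, 0.8],
    [0, 0, 0, -130, 0, 0, 0.8],
  ],
)

```text
time_s: 27.35
eef_pos: [0.5633, 0.3183, 0.1761]
eef_rot: [0.501, 0.499, 0.5, -0.5]
wrist_force: [0.5, -0.0, 0.8]
opening: 0.902
```

Run:
```python
from h import *
to([.40,.0,.22],26)
```

```text
t 27.35 pos [0.5633 0.3183 0.1761] yaw 0.2 q6 0.33 F [ 0.5 -0.   0.8] op 0.902
  -> rot [-0.451  0.003  0.001] shift [ -43.  -164.2  318. ] dyaw 25.8 dist 360
```

servo_tool(
  targets=[
    [-0.06, 0, 0, -40, -20, 40, 0.8],
    [-0.12, 0, 0, -43, -41, 80, 0.8],
    [-0.2, 0, 0, -43, -62, 120, 1],
    [-0.27, 0, 0, -43, -82, 160, 1],
    [-0.34, 0, 0, -43, -103, 200, 1],
    [-0.4, 0, 0, -43, -123, 240, 1],
    [-0.45, 0, 0, -43, -144, 280, 1],
    [-0.45, 0, 0, -43, -164, 318, 1],
  ],
)

```text
time_s: 28.35
eef_pos: [0.3995, -0.0012, 0.2202]
eef_rot: [0.6, 0.374, 0.599, -0.376]
wrist_force: [0.7, -0.2, 0.1]
opening: 1.001
```

Run:
```python
from h import *
t=cam("top"); cv2.imwrite("pics/t8.png",cv2.resize(t["pixels"],(800,600),interpolation=cv2.INTER_CUBIC))
crop(t,315,185,425,280,7,"t8f.png")
```

```text
(no output)
```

View pics/t8.png

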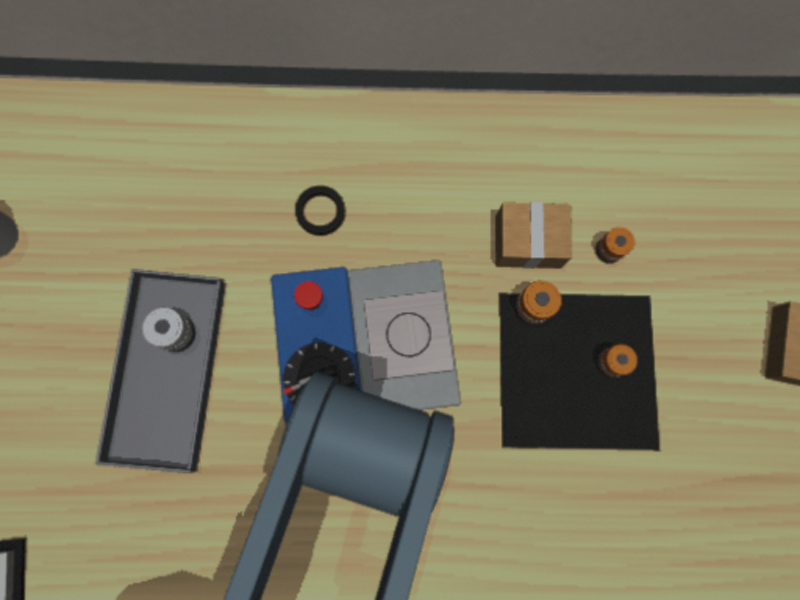

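View pics/t8f.png

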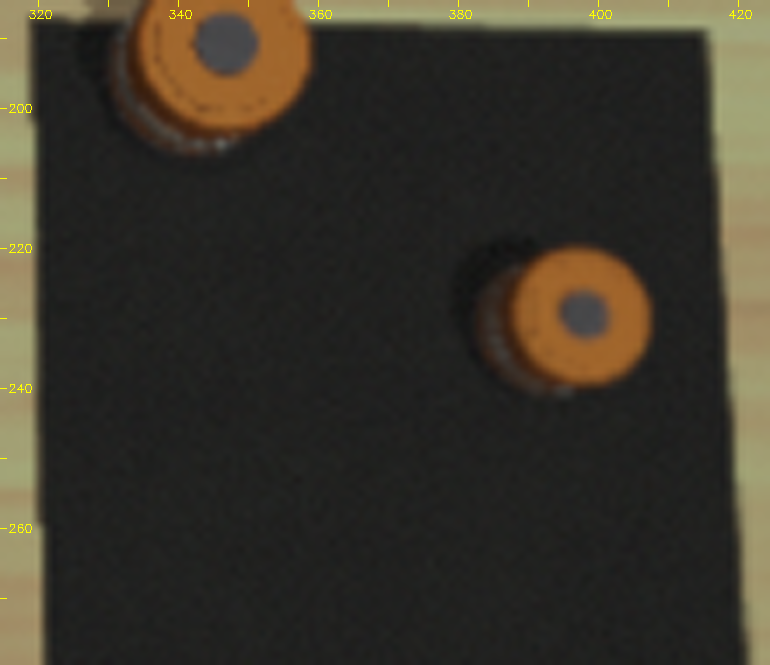

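Run:
```python
from h import *
t=cam("top"); s=cam("scene")
w=ray(t,(346.6,191),.074); print(w.round(4), proj(s,w))
print("carton bottom/near",ray(t,np.array([[497,267],[571,267]])/1.5625-.2,0.0).round(4),ray(t,np.array([[503,258],[572,260],[571,204],[503,204]])/1.5625-.2,0.07).round(4))
crop(s,160,190,260,290,7,"s8.png")
to([w[0,0],w[0,1],.20],26)
```

```text
[[ 0.6147 -0.2574  0.074 ]] [[201.10362262 243.88938305]]
carton bottom/near [[ 0.682  -0.2018  0.    ]
 [ 0.6841 -0.3255  0.    ]] [[ 0.6796 -0.1992  0.07  ]
 [ 0.6782 -0.3074  0.07  ]
 [ 0.7699 -0.3091  0.07  ]
 [ 0.7681 -0.2007  0.07  ]]
t 28.50 pos [ 0.3999 -0.0014  0.2203] yaw 25.7 q6 -0.75 F [-0.2 -0.  -0.9] op 1.000
  -> rot [-0.005  0.003  0.   ] shift [ 21.3  82.4 323.9] dyaw 0.3 dist 335
```

View pics/s8.png

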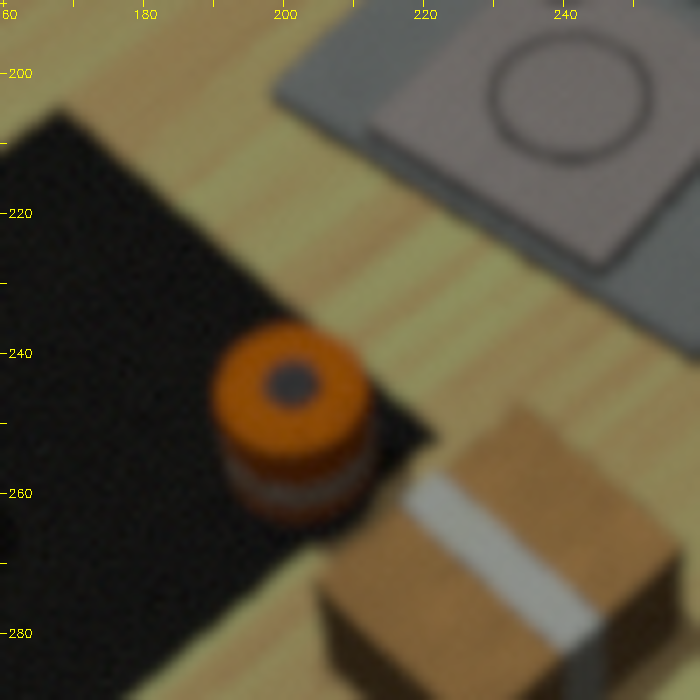

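Run:
```python
from h import *
to([.6147,-.2574,.20],65)
```

```text
t 28.50 pos [ 0.3999 -0.0014  0.2203] yaw 25.7 q6 -0.75 F [-0.2 -0.  -0.9] op 1.000
  -> rot [-0.685  0.003  0.001] shift [ 21.3  82.4 323.8] dyaw 39.3 dist 335
```

servo_tool(
  targets=[
    [-0.1, 0, 0, 4, 12, 46, 1],
    [-0.2, 0, 0, 8, 24, 92, 1],
    [-0.3, 0, 0, 12, 36, 138, 1],
    [-0.4, 0, 0, 16, 48, 184, 1],
    [-0.5, 0, 0, 20, 60, 230, 1],
    [-0.6, 0, 0, 21, 72, 277, 1],
    [-0.685, 0, 0, 21, 82, 324, 1],
    [-0.685, 0, 0, 21, 82, 324, 1],
  ],
)

```text
time_s: 29.5
eef_pos: [0.6163, -0.2591, 0.1987]
eef_rot: [0.691, 0.152, 0.69, -0.154]
wrist_force: [-0.3, 0.6, -0.0]
opening: 1.003
```

Run:
```python
from h import *
to([.6147,-.2574,.08],65)
s=cam("scene"); crop(s,160,190,260,290,5,"s9.png")
```

```text
t 29.50 pos [ 0.6163 -0.2591  0.1987] yaw 64.9 q6 -1.71 F [-0.3  0.6 -0. ] op 1.003
  -> rot [-0.001  0.002  0.002] shift [118.7   1.1  -2.4] dyaw 0.1 dist 119
```

View pics/s9.png

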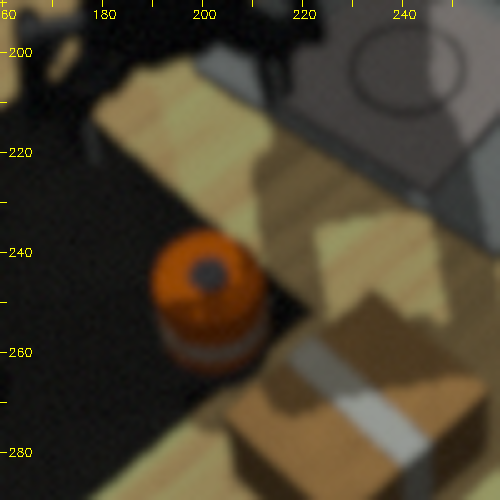

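Orange is still there. Descend.

servo_tool(
  targets=[
    [0, 0, 0, 20, 1, -2.4, 1],
    [0, 0, 0, 50, 1, -2.4, 1],
    [0, 0, 0, 80, 1, -2.4, 1],
    [0, 0, 0, 110, 1, -2.4, 1],
    [0, 0, 0, 118, 1, -2.4, 1],
    [0, 0, 0, 118, 1, -2.4, 1],
    [0, 0, 0, 118, 1, -2.4, 1],
    [0, 0, 0, 118, 1, -2.4, 1],
  ],
)

```text
time_s: 30.55
eef_pos: [0.6144, -0.2562, 0.0823]
eef_rot: [0.691, 0.152, 0.689, -0.154]
wrist_force: [0.1, -0.4, -0.1]
opening: 1.003
```

Run:
```python
from h import *
to([.6147,-.2574,.037],65)
```

```text
t 30.55 pos [ 0.6144 -0.2562  0.0823] yaw 64.9 q6 -1.71 F [ 0.1 -0.4 -0.1] op 1.003
  -> rot [-0.001  0.003  0.002] shift [45.3 -0.8  0.6] dyaw 0.1 dist 45
```

servo_tool(
  targets=[
    [0, 0.003, 0.002, 20, -1, 0.6, 1],
    [0, 0.003, 0.002, 40, -1, 0.6, 1],
    [0, 0.003, 0.002, 45, -1, 0.6, 1],
    [0, 0.003, 0.002, 45, -1, 0.6, 0.6],
    [0, 0.003, 0.002, 45, -1, 0.6, 0.2],
    [0, 0.003, 0.002, 45, -1, 0.6, -0.5],
    [0, 0.003, 0.002, 45, -1, 0.6, -1],
    [0, 0.003, 0.002, 45, -1, 0.6, -1],
  ],
)

```text
time_s: 31.55
eef_pos: [0.6148, -0.2576, 0.0376]
eef_rot: [0.69, 0.153, 0.69, -0.153]
wrist_force: [0.3, -0.3, -1.2]
opening: 0.687
```

servo_tool(
  targets=[
    [0, 0, 0, 0, 0, 0, -1],
    [0, 0, 0, -10, 0, 0, -1],
    [0, 0, 0, -35, 0, 0, -1],
    [0, 0, 0, -60, 0, 0, -1],
    [0, 0, 0, -90, 0, 0, -1],
    [0, 0, 0, -90, 0, 0, -1],
    [0, 0, 0, -90, 0, 0, -1],
    [0, 0, 0, -90, 0, 0, -1],
  ],
)

```text
time_s: 32.55
eef_pos: [0.6136, -0.2569, 0.1256]
eef_rot: [0.689, 0.154, 0.691, -0.153]
wrist_force: [0.5, -0.3, -3.5]
opening: 0.688
```

Run:
```python
from h import *
to([.5634,-.0533,.125],65)
```

```text
t 32.55 pos [ 0.6136 -0.2569  0.1256] yaw 64.9 q6 -1.71 F [ 0.5 -0.3 -3.5] op 0.688
  -> rot [-0.001 -0.003 -0.   ] shift [   1.   163.2 -131.7] dyaw 0.1 dist 210
```

servo_tool(
  targets=[
    [0, 0, 0, 0, 33, -26, -1],
    [0, 0, 0, 0, 66, -53, -1],
    [0, 0, 0, 0, 99, -80, -1],
    [0, 0, 0, 0, 132, -106, -1],
    [0, 0, 0, 0, 163, -132, -1],
    [0, 0, 0, 0, 163, -132, -1],
    [0, 0, 0, 0, 163, -132, -1],
    [0, 0, 0, 0, 163, -132, -1],
  ],
)

```text
time_s: 33.55
eef_pos: [0.5633, -0.0543, 0.1257]
eef_rot: [0.689, 0.154, 0.691, -0.153]
wrist_force: [-0.3, -0.7, -4.0]
opening: 0.69
```

Run:
```python
from h import *
to([.5634,-.0533,.0622],65)
```

```text
t 33.55 pos [ 0.5633 -0.0543  0.1257] yaw 64.9 q6 -1.44 F [-0.3 -0.7 -4. ] op 0.690
  -> rot [-0.002 -0.003 -0.   ] shift [63.5  1.  -0.1] dyaw 0.1 dist 64
```

servo_tool(
  targets=[
    [0, -0.003, 0, 20, 1, 0, -1],
    [0, -0.003, 0, 40, 1, 0, -1],
    [0, -0.003, 0, 55, 1, 0, -1],
    [0, -0.003, 0, 60, 1, 0, -1],
    [0, -0.003, 0, 62, 1, 0, -1],
    [0, -0.003, 0, 63, 1, 0, -1],
    [0, -0.003, 0, 64, 1, 0, -1],
    [0, -0.003, 0, 64, 1, 0, -1],
  ],
)

```text
time_s: 34.55
eef_pos: [0.5638, -0.0533, 0.062]
eef_rot: [0.691, 0.154, 0.69, -0.154]
wrist_force: [-0.5, -0.4, -3.3]
opening: 0.688
```

servo_tool(
  targets=[
    [0, 0, 0, 0.5, 0, 0, -1],
    [0, 0, 0, 1, 0, 0, 0.3],
    [0, 0, 0, 1, 0, 0, 0.5],
    [0, 0, 0, 1, 0, 0, 0.8],
    [0, 0, 0, 1, 0, 0, 1],
    [0, 0, 0, 1, 0, 0, 1],
    [0, 0, 0, -25, 0, 0, 1],
    [0, 0, 0, -60, 0, 0, 1],
  ],
)

```text
time_s: 35.55
eef_pos: [0.5628, -0.0531, 0.1217]
eef_rot: [0.69, 0.154, 0.691, -0.154]
wrist_force: [1.2, 0.1, -0.1]
opening: 1.001
```

Run:
```python
from h import *
to([.6074,.0987,.19],26)
```

```text
t 35.55 pos [ 0.5628 -0.0531  0.1217] yaw 64.9 q6 -1.44 F [ 1.2  0.1 -0.1] op 1.001
  -> rot [ 0.679 -0.002  0.001] shift [-68.3 156.4 -24.1] dyaw -38.9 dist 172
```

servo_tool(
  targets=[
    [0, 0, 0, -50, 0, 0, 1],
    [0.12, 0, 0, -68, 40, -6, 1],
    [0.25, 0, 0, -68, 80, -12, 0],
    [0.37, 0, 0, -68, 120, -18, -1],
    [0.5, 0, 0, -68, 156, -24, -1],
    [0.6, 0, 0, -68, 156, -24, -1],
    [0.68, 0, 0, -68, 156, -24, -1],
    [0.68, 0, 0, -68, 156, -24, -1],
  ],
)

```text
time_s: 36.55
eef_pos: [0.6073, 0.0985, 0.1896]
eef_rot: [0.599, 0.375, 0.6, -0.375]
wrist_force: [-0.2, 0.5, -0.3]
opening: 0.004
```

Run:
```python
from h import *
to([.607,.0985,.095],26)
t=cam("top"); crop(t,170,150,310,275,5,"t10.png"); s=cam("scene"); crop(s,180,130,320,250,5,"s10.png")
```

```text
t 36.55 pos [0.6073 0.0985 0.1896] yaw 26.0 q6 -0.49 F [-0.2  0.5 -0.3] op 0.004
  -> rot [-0.    -0.002  0.001] shift [94.6 -0.1  0. ] dyaw 0.0 dist 95
```

View pics/t10.png

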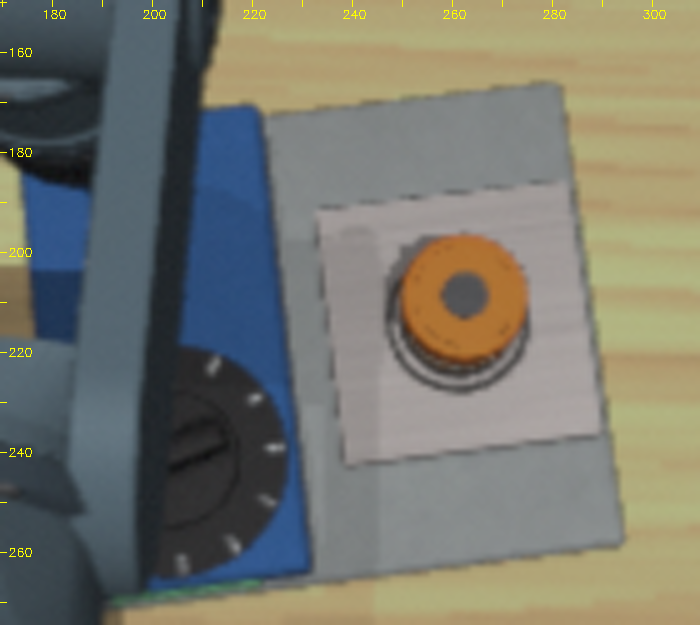

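View pics/s10.png

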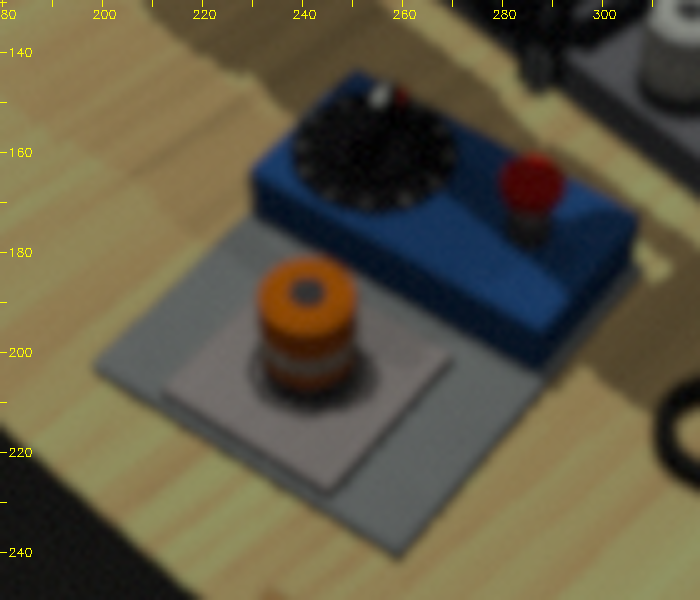

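servo_tool(
  targets=[
    [0, 0, 0, 25, 0, 0, -1],
    [0, 0, 0, 50, 0, 0, -1],
    [0, 0, 0, 70, 0, 0, -1],
    [0, 0, 0, 80, 0, 0, -1],
    [0, 0, 0, 90, 0, 0, -1],
    [0, 0, 0, 93, 0, 0, -1],
    [0, 0, 0, 96, 0, 0, -1],
    [0, 0, 0, 97, 0, 0, -1],
  ],
)

```text
time_s: 37.65
eef_pos: [0.6074, 0.0982, 0.0967]
eef_rot: [0.599, 0.374, 0.6, -0.375]
wrist_force: [-16.1, -1.2, 29.9]
opening: -0.004
```

servo_tool(
  targets=[
    [0, 0, 0, 1.5, 0, 0, -1],
    [0, 0, 0, 3, 0, 0, -1],
    [0, 0, 0, 3, 0, 0, -1],
    [0, 0, 0, 3, 0, 0, -1],
    [0, 0, 0, 3, 0, 0, -1],
    [0, 0, 0, 3, 0, 0, -1],
    [0, 0, 0, 3, 0, 0, -1],
    [0, 0, 0, 3, 0, 0, -1],
  ],
)

```text
time_s: 38.65
eef_pos: [0.608, 0.0982, 0.0969]
eef_rot: [0.6, 0.374, 0.6, -0.374]
wrist_force: [-9.3, -0.4, 18.4]
opening: -0.0
```

servo_tool(
  targets=[
    [0, 0, 0, 0, 0, 0, -1],
    [0, 0, 0, -10, 0, 0, -1],
    [0, 0, 0, -25, 0, 0, -1],
    [0, 0, 0, -60, 0, 0, 0],
    [0, 0, 0, -90, -35, 39, 1],
    [0, 0, 0, -90, -70, 78, 1],
    [0, 0, 0, -90, -107, 117, 1],
    [0, 0, 0, -90, -107, 117, 1],
  ],
)

```text
time_s: 39.65
eef_pos: [0.5632, -0.0572, 0.1879]
eef_rot: [0.6, 0.375, 0.599, -0.376]
wrist_force: [0.0, 0.1, -0.3]
opening: 1.001
```

Run:
```python
from h import *
to([.5634,-.0533,.0630],26)
```

```text
t 39.65 pos [ 0.5632 -0.0572  0.1879] yaw 25.8 q6 -0.76 F [ 0.   0.1 -0.3] op 1.001
  -> rot [-0.003  0.002 -0.   ] shift [124.9   1.9  -3.6] dyaw 0.2 dist 125
```

servo_tool(
  targets=[
    [-0.003, 0, 0, 10, 2, -4, 1],
    [-0.003, 0, 0, 50, 2, -4, 1],
    [-0.003, 0, 0, 90, 2, -4, 1],
    [-0.003, 0, 0, 115, 2, -4, 1],
    [-0.003, 0, 0, 125, 2, -4, 1],
    [-0.003, 0, 0, 125, 2, -4, 0.3],
    [-0.003, 0, 0, 125, 2, -4, -1],
    [-0.003, 0, 0, 125, 2, -4, -1],
  ],
)

```text
time_s: 40.65
eef_pos: [0.5644, -0.053, 0.0642]
eef_rot: [0.601, 0.375, 0.598, -0.375]
wrist_force: [1.1, 1.0, 0.4]
opening: 0.685
```

servo_tool(
  targets=[
    [0, 0, 0, 0, 0, 0, -1],
    [0, 0, 0, 0, 0, 0, -1],
    [0, 0, 0, -20, 0, 0, -1],
    [0, 0, 0, -60, 0, 0, -1],
    [0, 0, 0, -100, 0, 0, -1],
    [0, 0, 0, -145, 0, 0, -1],
    [0, 0, 0, -145, 0, 0, -1],
    [0, 0, 0, -145, 0, 0, -1],
  ],
)

```text
time_s: 41.65
eef_pos: [0.563, -0.0525, 0.2077]
eef_rot: [0.6, 0.375, 0.599, -0.375]
wrist_force: [0.7, 0.7, -4.0]
opening: 0.688
```

Run:
```python
from h import *
to([.448,.329,.208],0)
```

```text
t 41.65 pos [ 0.563  -0.0525  0.2077] yaw 26.0 q6 -0.76 F [ 0.7  0.7 -4. ] op 0.688
  -> rot [ 0.454  0.002 -0.001] shift [  -1.    63.9 -393.3] dyaw -26.0 dist 398
```

servo_tool(
  targets=[
    [0.05, 0, 0, 0, 7, -45, -1],
    [0.12, 0, 0, 0, 15, -95, -1],
    [0.2, 0, 0, 0, 23, -145, -1],
    [0.28, 0, 0, 0, 31, -195, -1],
    [0.36, 0, 0, 0, 40, -245, -1],
    [0.44, 0, 0, 0, 48, -295, -1],
    [0.454, 0, 0, 0, 56, -345, -1],
    [0.454, 0, 0, 0, 64, -393, -1],
  ],
)

```text
time_s: 42.65
eef_pos: [0.4461, 0.3297, 0.2042]
eef_rot: [-0.5, -0.499, -0.5, 0.502]
wrist_force: [0.6, 0.9, -3.7]
opening: 0.683
```

Run:
```python
from h import *
to([.448,.329,.0455],0)
```

```text
t 42.65 pos [0.4461 0.3297 0.2042] yaw -0.0 q6 0.42 F [ 0.6  0.9 -3.7] op 0.683
  -> rot [-0.     0.003  0.003] shift [1.587e+02 2.300e+00 1.000e-01] dyaw 0.0 dist 159
```

servo_tool(
  targets=[
    [0, 0, 0, 20, 2, 0, -1],
    [0, 0, 0, 60, 2, 0, -1],
    [0, 0, 0, 100, 2, 0, -1],
    [0, 0, 0, 130, 2, 0, -1],
    [0, 0, 0, 146, 2, 0, -1],
    [0, 0, 0, 152, 2, 0, -1],
    [0, 0, 0, 155, 2, 0, -1],
    [0, 0, 0, 155, 2, 0, -1],
  ],
)

```text
time_s: 43.65
eef_pos: [0.4484, 0.3294, 0.05]
eef_rot: [-0.5, -0.499, -0.5, 0.501]
wrist_force: [0.2, -0.3, -4.0]
opening: 0.687
```

servo_tool(
  targets=[
    [0, 0, 0, 1, 0, 0, -1],
    [0, 0, 0, 2, 0, 0, -1],
    [0, 0, 0, 3, 0, 0, -1],
    [0, 0, 0, 4, 0, 0, -1],
    [0, 0, 0, 4.5, 0, 0, -1],
    [0, 0, 0, 5, 0, 0, -1],
    [0, 0, 0, 5, 0, 0, -1],
    [0, 0, 0, 5, 0, 0, -1],
  ],
)

```text
time_s: 44.65
eef_pos: [0.4483, 0.3294, 0.0452]
eef_rot: [-0.5, -0.499, -0.5, 0.501]
wrist_force: [-2.0, -0.2, -1.1]
opening: 0.686
```

servo_tool(
  targets=[
    [0, 0, 0, 0.5, 0, 0, -1],
    [0, 0, 0, 0.5, 0, 0, 0.5],
    [0, 0, 0, 0.5, 0, 0, 0.8],
    [0, 0, 0, 0.5, 0, 0, 0.8],
    [0, 0, 0, 0, 0, 0, 0.8],
    [0, 0, 0, -30, 0, 0, 0.8],
    [0, 0, 0, -80, 0, 0, 0.8],
    [0, 0, 0, -130, 0, 0, 0.8],
  ],
)

```text
time_s: 45.65
eef_pos: [0.4482, 0.3296, 0.1763]
eef_rot: [-0.5, -0.499, -0.5, 0.501]
wrist_force: [0.6, 0.5, -0.5]
opening: 0.898
```

servo_tool(
  targets=[
    [0, 0, 0, -30, 0, 30, 0.8],
    [0, 0, 0, -40, -15, 80, 0.8],
    [0, 0, 0, -40, -30, 130, 0.8],
    [0, 0, 0, -40, -40, 180, 0.8],
    [0, 0, 0, -40, -50, 230, 0.8],
    [0, 0, 0, -40, -60, 280, 0.8],
    [0, 0, 0, -40, -70, 330, 0.8],
    [0, 0, 0, -40, -80, 370, 0.8],
  ],
)

```text
time_s: 46.65
eef_pos: [0.3677, -0.042, 0.2178]
eef_rot: [-0.5, -0.499, -0.499, 0.501]
wrist_force: [1.2, -1.2, -0.1]
opening: 0.9
```

servo_tool(
  targets=[
    [0, 0, 0, 0, 0, 40, 0.8],
    [0, 0, 0, 0, 0, 80, 0.8],
    [0, 0, 0, 0, 0, 120, 0.8],
    [0, 0, 0, 0, 0, 150, 0.8],
    [0, 0, 0, 0, 0, 150, 0.8],
    [0, 0, 0, 0, 0, 150, 0.8],
    [0, 0, 0, 0, 0, 150, 0.8],
    [0, 0, 0, 0, 0, 150, 0.8],
  ],
)

```text
time_s: 47.65
eef_pos: [0.3676, -0.1912, 0.2184]
eef_rot: [-0.501, -0.499, -0.499, 0.501]
wrist_force: [0.5, -0.7, 0.1]
opening: 0.901
```

Run:
```python
from h import *
t=cam("top"); cv2.imwrite("pics/t11.png",cv2.resize(t["pixels"],(800,600),interpolation=cv2.INTER_CUBIC))
s=cam("scene"); cv2.imwrite("pics/s11.png",cv2.resize(s["pixels"],(800,600),interpolation=cv2.INTER_CUBIC))
I=cv2.resize(t["pixels"][230:262,174:218],None,fx=18,fy=18,interpolation=cv2.INTER_CUBIC); cv2.imwrite("pics/d11.png",np.clip(I*1.6,0,255).astype('uint8'))
```

```text
(no output)
```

View pics/t11.png

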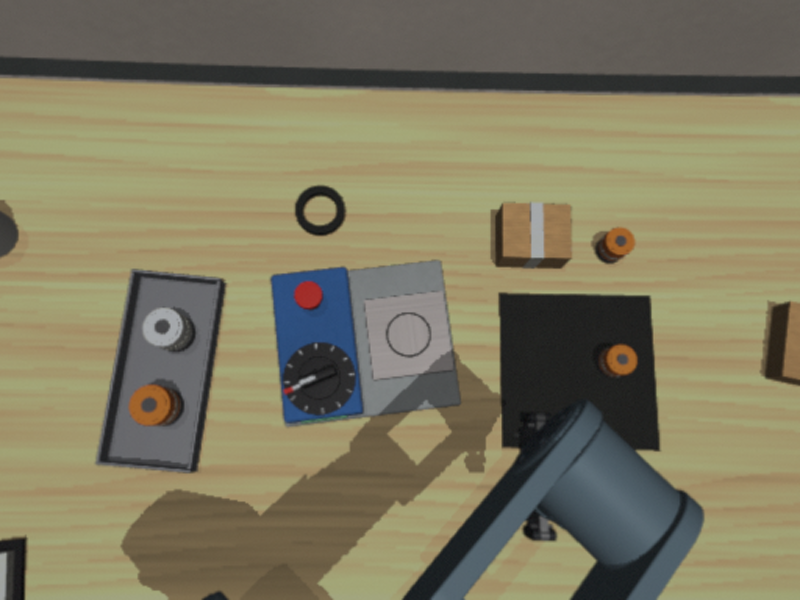

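View pics/s11.png

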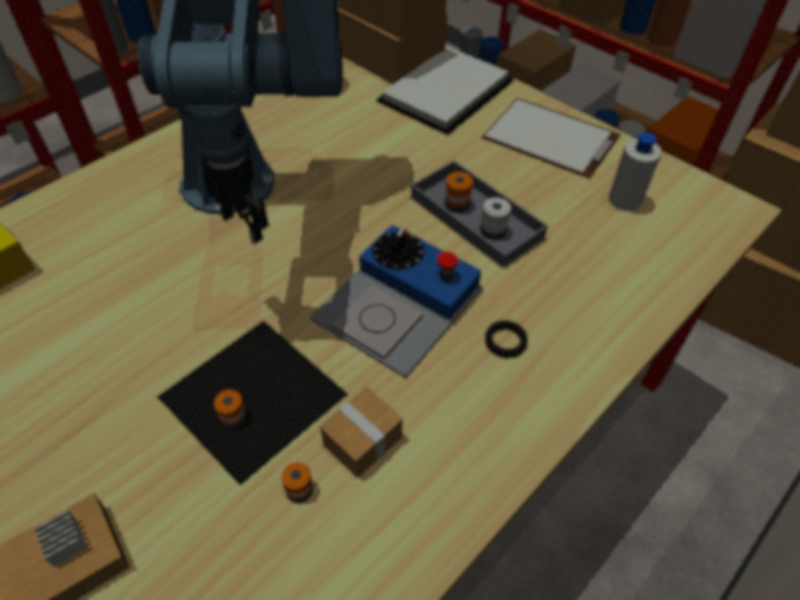

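View pics/d11.png

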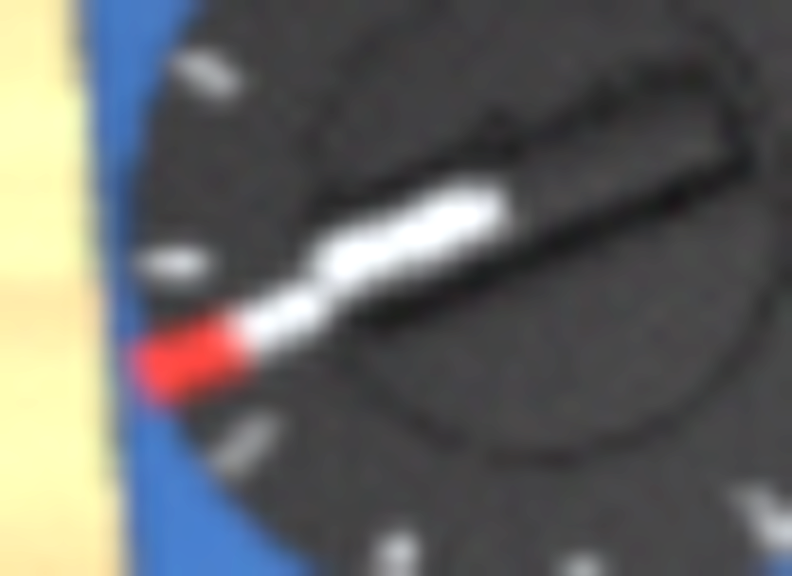

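The white filter stands at (166,328) and the orange at (152,404), both upright in the crate. The plate is empty, the carton and ring have not moved, and the pointer meets the marker. Handing in.

```bash
python3 -c "
from bench import ctrl
print(ctrl.hand_in())"
```

```text
the job is handed in; nothing more can be done
None
```

I set the dial, weighed and tallied the white filter and then the orange one, and stood both in the issue crate; the job was handed in at about 48 s.

- **Dial:** I turned it about 46° clockwise. A close look showed it 2–3° short, so I regripped it and nudged it about 2.5° further. The last picture shows the pointer meeting the red marker; I can read that to about ±1.5°.
- **Which filters:** There was no green or blue filter. Three were orange; I took the 60 mm one and left the two smaller ones, one on the mat and one off it.
- **Weighing and tally:** Each filter stood alone within about 2 mm of the plate's middle. I then pressed the plunger to its stop and held it for about 1 s. Both times the tool stopped at 97 mm with about 18 N on the wrist.
- **Knocked filter:** The orange filter was knocked about 4 cm aside during the white filter's turn. I found it again in the pictures and picked it up from its new place.

In the last pictures both filters are upright on the crate floor, the plate is empty, and the carton and ring are where they started. The gripper is clear of everything. The peak reading at the ends of the moves was about 34 N at the wrist, at the start of the second press. Apart from the dial's first reading, no check failed or disagreed.

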